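Lever up a draining slab and shim it

ROBOT

A 6-joint arm with a two-finger parallel gripper is mounted at the origin on a cart in front of the work surface, level with it; the furniture and walls round the work are solid. World frame = base frame: x ahead of the robot, y to its left, z up, the work surface at z = 0. Lengths are in m, angles in degrees, forces in N, time in s.
With the tool pointing down it reaches from about 0.4 to 0.825 m from the base axis. Payload 7 kg.
Tool frame: the origin (TCP) lies on the centre line of the jaws, within the pads' length; the fingertips stand r.nose_length ahead of it and the grasp point (between the pads) lies 2 mm behind it (r.nose_length is the distance from the TCP to the fingertips, in m); z points along the fingers, y is the direction in which the jaws open and shut (so a half turn about z gives the same grasp; the last joint's range is limited). The gripper opens to 88 mm and grips with 3 to 60 N. Pads are 19 mm wide; open, the fingers measure 130 mm over their backs; the gripper's body (78 mm by 193 mm) begins 47 mm behind the grasp point.
Start: joints at [-51.102, 20.546, 0.682, 0, -70.136, -16.507], TCP at [0.257, -0.624, 0.244] pointing down, gripper open.
Joint ranges: [-176.03, 176.03], [-82.01, 121.73], [-58.28, 71.71], [-173.87, 95.51], [-174.79, -0.11], [-173.66, 173.66]. Speed limits (degrees/s): [136.94, 136.94, 172.46, 180, 180, 180].

INTERFACE

Orientations are given as [roll, pitch, yaw] about the fixed x, y, z axes, in that order (R = Rz(yaw) Ry(pitch) Rx(roll)).
In Python, from plant import r gives the robot as it stands.
- The arm moves only by the tool apply_moves, never from a script. Its argument "targets" is a list of rows, each a list of 3 entries, a list of its own where there are three numbers: the shift along the tool's x, y, z scaled (see below), then the turn, a rotation vector about the tool's x, y, z scaled (see below), then the finger opening in mm, from 0 to 87.6. A call has 1 to 5 rows; each row shifts and turns the pose as measured when the row begins, along the tool's axes as they then stand; what a row does not reach is not made up. The controller multiplies each number of a shift by 0.04 m and each number of a turn by 8 degrees. A row lasts 1/10 s, in which the tool goes at most 50 mm and 8.59 degrees, less where a joint would pass 70% of its speed; a pose out of reach is approached as far as the arm can. A call with a number of a shift or a turn outside -1 to 1 is refused whole. A call with a gripper value outside its range is refused whole. The fingers move at their own pace and stop on an object; "squeeze" is the grip in N (left out, the last holds). Time passes only in rows, so rows that do not move let the fingers close. It gives the time, the measured TCP pose, the force and the opening at its end, in the units of the state.
- r.get_state(): the state, without advancing time (a new reading comes with each control period).
- r.capture(name): name is "scene" or "side" or "wrist"; returns a dict with "img" (400x640x3 uint8, blue, green, red), "z_map" (400x640 float32, m along the optical axis (not along the pixel's ray), 0 where there is no reading), "fx", "fy", "cx", "cy" (pixels), "camera_from_world" (4x4, takes a point from world to camera coordinates); the wrist camera has in their place "mount" (4x4, takes a point from camera to tool coordinates, whose origin is the TCP and whose axes are the flange's). Camera axes: x right, y up, looking along -z (the intrinsics and any distortion apply to the point x, -y, -z); pixel columns grow to the right and rows downward; lengths in m; the calibration is good to about 2 mm. A picture is of the moment at which its call begins: read the wrist's pose just before it.
- r.close_job(): hands the job in, once; it reports no verdict.
The state is a dict: "time_s": time; "joints": joint angles; "qd": joint speeds; "joint_torque": joint torques, N m; "tcp_pos": TCP position; "eef_rot": TCP orientation; "contact_force": force on the tool from outside, world axes, zero at the start; "moment": the same for the moment, N m; "gripper_width": finger opening in m.
Only numpy, scipy, OpenCV 4.12 (cv2) and the standard library are available. Lean on these libraries where they do the work, as an engineer would, in place of code of your own. Each camera call takes 0.05 s, during which the arm holds its last target.

TASK

Prop up the heavy stone draining slab so that it drains to its far end: with the red-handled pry bar over the fulcrum of the lever stand, lift the slab's edge and park the bar under the yellow hook, gently push the blue shim under that edge flat along the worktop until its nose presses lightly against the stop rib hidden beneath the slab, then unhook the bar, let the slab down onto the shim and lay the bar back on the worktop. Do not shove the slab along or force the bar, keep the plaster model standing on the slab, and leave the other things alone.

Things in the scene. Friction and masses are not known exactly. Their poses are not given: they have to be found in the camera images.
- stand: fixed steel lever stand: strip 36 wide, 3 thick, x = -247..15, to lay the bar along. Origin on the worktop under the fulcrum, +x along the strip to the slab, z up. The slab's front edge lies about 40 mm ahead (+x). At the strip's tail a grey stop block (x -232..-198, y -36..18, top z = 12) ends the bar's way down below the yellow hook. See the points fulcrum and keeper
- fulcrum (a point): top of the fulcrum, a rounded steel ridge along stand y (radius 7, 36 wide), at stand x = 0, z = 20; the bar's underside rests on it
- keeper (a point): point under the lip of the yellow hook, stand x = -215, y = 0, z = 32.5; the parked bar's shank presses up here, bar level. The hook is an upside-down L, 22 long in x, 46 high: post at stand y 11..23, lip to y = -15, at its free end a tooth (y -15..-11) down to z = 29. Open on the -y side: the bar goes down beside it at y under -22, then sideways under the tooth
- slab: loose dark grey stone slab 180 (x) x 190 (y) x 26, 1.9-3 kg, on feet 14 high (radius 9, x -55 and 62, y -76 and 76). Origin on the worktop under its centre, z up. Edge x = -90 faces the stand, is 24 up with the bar parked. Bar goes under at y about 42, shim at y about -42 (-52 to -32). There a rib below the slab, 40 wide, 13 deep, stops the shim's nose 20 to 40 mm in: unseen, differs each time
- slab_edge (a point): middle of the lower front edge of the slab (slab x = -90, y = 0, z = 14)
- slab_rear (a point): point on the slab between its rear feet, at foot level (slab x = 62, y = 0, z = 0)
- pry_bar: loose steel pry bar with red grip, 304 long, 0.25 kg, lying flat, mostly on the thin dark mat (2.5 mm). Origin on its underside at the spot that goes over the fulcrum; +x to the toe, z up. Straight flat underside. Shank 14 wide, 12 high from x = -250 to 12; step 8 high to x = 32; toe 24 wide, 4 thick to its end at x = 56. Red grip 20 wide (y), 24 high, x = -163..-97, middle x = -130
- shim: loose blue shim, 34 wide (y), 20 high, 79 long, 80 g. Origin on its underside, +x to the nose, z up. Nose face at x = 37.5, first 12 mm only 16 high. Upright grip fin 12 wide (y), x -41.5..-13.5, middle x = -27.5, up to z = 54
- cast: small cream plaster tooth model 50x62x31 standing loose on the slab; origin under its centre
- denture: pink and white denture 46x58x18 on the worktop, bystander; origin under its centre
- pot: round white lidded pot, 74 across, 78 high, on the worktop, bystander; origin under its centre
- nail_brush: wooden nail brush 35x90x28 on the worktop, bystander; origin under its centre

How it is judged (in metres and radians):
On the way, in this order (a step that is already met when the one before it is completed fails the run):
1. the slab's edge is held up by the bar, parked under the hook and let go (height (world z) of slab_edge above 0.0215 m and contact force between pry_bar and slab above 2 N and contact force between pry_bar and stand above 2 N and contact force between the fingers and pry_bar below 0.1 N), for 0.3 s.
2. the shim, flat on the worktop under the raised edge, presses lightly on the hidden rib (height (world z) of slab_edge above 0.0222 m and x of shim in the frame of slab above -0.1125 m and y of shim in the frame of slab between -0.06 and -0.024 m and angle between the x axis of shim and the x axis of slab, either way round below 0.15 rad and height (world z) of shim below 0.004 m and angle between shim's own z axis and vertical below 0.06 rad and contact force between shim and slab above 0.8 N), for 0.05 s.
At the end, for the whole second after the job is handed in: Slab tilted 0.03 to 0.075 rad, resting on the shim (over 4 N); shim nose over 15 mm under the slab, at slab y -60 to -24 mm, in line within 0.15 rad; bar flat on the worktop, touching neither slab nor stand; plaster model still on the slab; all at rest (x of shim in the frame of slab above -0.1125 m and y of shim in the frame of slab between -0.06 and -0.024 m and angle between the x axis of shim and the x axis of slab, either way round below 0.15 rad and contact force between slab and shim above 4 N and angle between slab's own z axis and vertical between 0.03 and 0.075 rad and contact force between pry_bar and slab below 0.1 N and contact force between pry_bar and stand below 0.1 N and height (world z) of pry_bar below 0.01 m and linear speed of pry_bar below 0.02 m/s and angle between pry_bar's own z axis and vertical below 0.1 rad and linear speed of slab below 0.01 m/s and z of cast in the frame of slab above 0.03 m).
It fails at once if the slab is shoved along (rear feet moved over 4 mm) or levered too far (tilt over 0.1 rad) (distance of slab_rear from where it was at the start of the episode above 0.004 m or angle between slab's own z axis and vertical above 0.1 rad).
It fails at once if the bar is forced: over 80 N on the stand or 45 N on the slab (contact force between pry_bar and stand above 80 N or contact force between pry_bar and slab above 45 N).
It fails at once if the shim is forced: more than 20 N between shim and slab while the bar still holds the slab (contact force between shim and slab above 20 N and height (world z) of slab_edge above 0.0222 m).
It fails at once if the robot touches the slab hard (more than 10 N) (contact force between the arm and slab above 10 N).
It fails at once if the plaster model falls or slides, or a bystander is moved over 20 mm ((angle between cast's own z axis and vertical above 0.3 rad or distance of cast from where it was at the start of the episode above 0.025 m) or distance of any of denture, pot, nail_brush from where it was at the start of the episode above 0.02 m).
It also fails if it takes over 69 s, if anything falls off the work surface, if the arm or the gripper's body presses on something with over 40 N, if the wrist force passes 120 N, or if a joint passes its speed limit or range.

## Working session

There is one attempt and no reset: what is moved stays moved. The work goes in short steps, Python scripts to look and compute and a tool call to move; the robot and the scene stay as the last step left them, time stands still between calls to the robot, and variables do not carry over. Pictures are saved under pics/ and viewed, and the job is handed in when it is done.

Besides the shell and the picture viewer there is one more tool, called after "Emit:" by a JSON object that holds its "op" and its "data", one argument or row to a line. apply_moves: Moves the arm, as the interface text tells. Its arguments: {"type":"object","properties":{"targets":{"type":"array","items":{"type":"array"}},"squeeze":{"type":"number"}},"required":["targets"]}

```bash
ls; mkdir -p pics
cat > h.py <<'E'
import numpy as np, cv2
from plant import r
def snap(name,fn):
    st=r.get_state(); c=r.capture(name); cv2.imwrite('pics/'+fn+'.png',c['img']); 
    np.savez('pics/'+fn+'.npz',**{k:v for k,v in c.items() if v is not None},pos=st['tcp_pos'],rot=st['eef_rot'])
    return c,st
E
python3 - <<'E'
from h import *
for n in ['scene','side','wrist']:
    c,st=snap(n,n+'0')
    print(n,{k:(v if k not in('img','z_map') else v.shape) for k,v in c.items()})
print(r.get_state(), r.nose_length)
E
```

```text
pics
scene {'img': (400, 640, 3), 'z_map': (400, 640), 'fx': 382.02399637952254, 'fy': 382.02399637952254, 'cx': 312.10363147057046, 'cy': 210.67483317135907, 'camera_from_world': array([[-0.56787316, -0.8230645 , -0.0092146 ,  0.39042371],
       [ 0.54879539, -0.38693726,  0.74101496, -0.30870129],
       [-0.61346858,  0.41574558,  0.67142529, -0.61560671],
       [ 0.        ,  0.        ,  0.        ,  1.        ]])}
side {'img': (400, 640, 3), 'z_map': (400, 640), 'fx': 385.35896669709615, 'fy': 385.35896669709615, 'cx': 317.2056881828928, 'cy': 202.87839625767475, 'camera_from_world': array([[-0.99367358, -0.11230152,  0.00108632,  0.54661166],
       [ 0.04883016, -0.42331112,  0.90466751, -0.04004852],
       [-0.10113569,  0.89899725,  0.42611678, -0.92855769],
       [ 0.        ,  0.        ,  0.        ,  1.        ]])}
wrist {'img': (400, 640, 3), 'z_map': (400, 640), 'fx': 353.83338916899237, 'fy': 353.83338916899237, 'cx': 315.7696058416233, 'cy': 199.97039491934376, 'mount': array([[ 2.86022154e-05,  9.55196590e-01,  2.95972084e-01,
         7.99266654e-02],
       [
[... 221 characters left out ...]
         1.00000000e+00]])}
{'time_s': 0.15, 'joints': array([-5.11032567e+01,  2.05822696e+01,  6.45539813e-01, -1.32643940e-02,
       -7.01343516e+01, -1.65055432e+01]), 'qd': array([-0.02147136, -0.11584036,  0.17371915,  0.15497485,  0.00438448,
        0.03864397]), 'joint_torque': array([-4.86682166e-04, -5.83274961e+01,  2.93290651e+01,  7.00121999e+00,
        8.70881137e-03, -1.03119107e-04]), 'tcp_pos': array([ 0.25695467, -0.62381275,  0.24283706]), 'eef_rot': array([ 1.79928305e+02, -8.23932143e-03, -1.57613310e+02]), 'contact_force': array([0.44207533, 0.69979255, 0.78069733]), 'moment': array([-0.01329165, -0.00380133,  0.04576503]), 'gripper_width': 0.08741170924824362} 0.017
```

View pics/scene0.png

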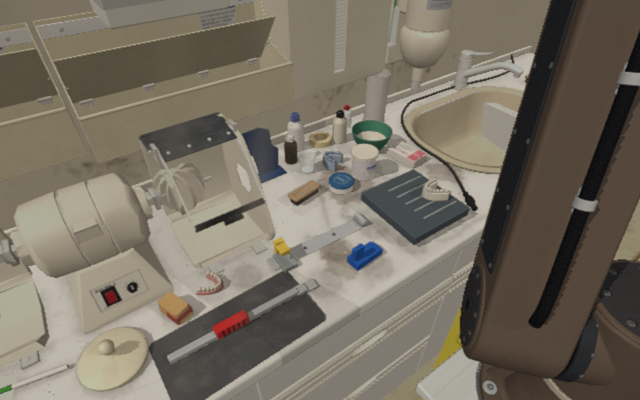

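View pics/side0.png

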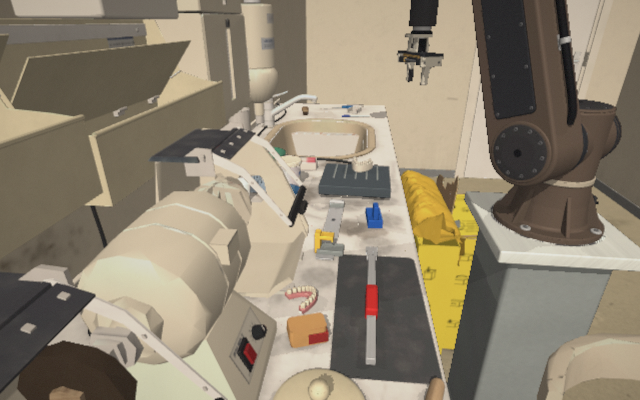

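View pics/wrist0.png

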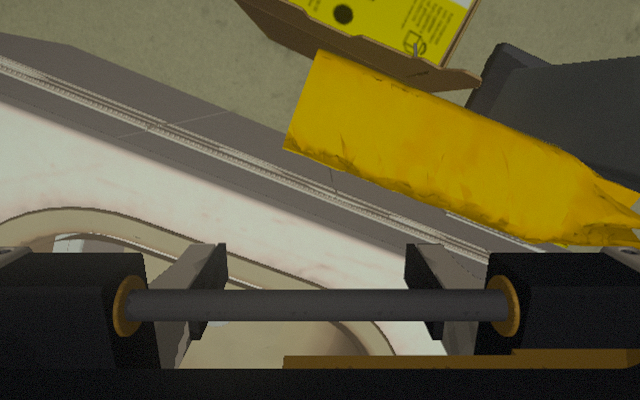

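The scene view shows everything: bar on the mat (about 165-315, 285-360), stand (280-365, 215-265), shim (365,255), slab (415,205), cast (437,188). Next I'll measure them.

```bash
cat >> h.py <<'E'
def load(fn): return dict(np.load('pics/'+fn+'.npz'))
from scipy.spatial.transform import Rotation as Ro
def cw(d):
    if 'camera_from_world' in d: return np.linalg.inv(d['camera_from_world'])
    T=np.eye(4);T[:3,:3]=Ro.from_euler('xyz',d['rot'],degrees=True).as_matrix();T[:3,3]=d['pos'];return T@d['mount']
def xyz(d):
    v,u=np.mgrid[:400,:640]; z=d['z_map']
    p=np.stack([(u-d['cx'])/d['fx']*z,-(v-d['cy'])/d['fy']*z,-z,np.ones_like(z)],-1)
    return (p@cw(d).T)[...,:3]
def ray(d,u,v,h):
    T=cw(d);q=T[:3,:3]@np.array([(u-d['cx'])/d['fx'],-(v-d['cy'])/d['fy'],-1]);o=T[:3,3]
    return o+q*(h-o[2])/q[2]
def pix(d,p):
    q=np.linalg.inv(cw(d))@np.append(p,1); return d['cx']+d['fx']*q[0]/-q[2], d['cy']-d['fy']*q[1]/-q[2]
E
python3 - <<'E'
from h import *
for n in['scene0','side0']:
    d=load(n);P=xyz(d);hsv=cv2.cvtColor(d['img'],cv2.COLOR_BGR2HSV);H,S,V=[hsv[...,i].astype(int) for i in range(3)]
    print(n, cw(d)[:3,3])
    on=(P[...,2]>-.02)&(P[...,2]<.12)&(P[...,0]>.2)&(P[...,0]<.9)&(P[...,1]<.45)&(P[...,1]>-.75)&(d['z_map']>0)
    for nm,m in dict(red=((H<6)|(H>174))&(S>180)&(V>90),blue=(H>105)&(H<125)&(S>170),yel=(H>20)&(H<30)&(S>180)).items():
        m=m&on; k,l,s,c=cv2.connectedComponentsWithStats(m.astype(np.uint8))
        for i in range(1,k):
            if s[i,4]>60:
                q=P[l==i]; print(nm,s[i],c[i].round(),'mean',q.mean(0).round(4),'min',q.min(0).round(3),'max',q.max(0).round(3))
E
python3 -c "
from h import *
d=load('scene0');cv2.imwrite('pics/c1.png',cv2.resize(d['img'][170:300,240:480],None,fx=3.3,fy=3.3,interpolation=cv2.INTER_CUBIC))
cv2.imwrite('pics/c2.png',cv2.resize(d['img'][265:380,140:340],None,fx=4,fy=4,interpolation=cv2.INTER_CUBIC))"
```

```text
scene0 [0.01346962 0.45783163 0.64568379]
red [214 311  34  28 376] [229. 324.] mean [0.4151 0.3729 0.0245] min [0.407 0.338 0.008] max [0.427 0.4   0.03 ]
blue [348 243  34  27 531] [364. 255.] mean [0.4019 0.0624 0.024 ] min [0.389 0.016 0.004] max [0.424 0.091 0.055]
side0 [0.45119882 0.87920315 0.43131082]
red [365 285  13  33 346] [371. 300.] mean [0.4198 0.3777 0.0253] min [0.41  0.34  0.009] max [0.43  0.402 0.029]
blue [366 204  16  24 277] [374. 217.] mean [0.4103 0.0795 0.0235] min [0.392 0.03  0.002] max [0.427 0.092 0.056]
```

View pics/c1.png

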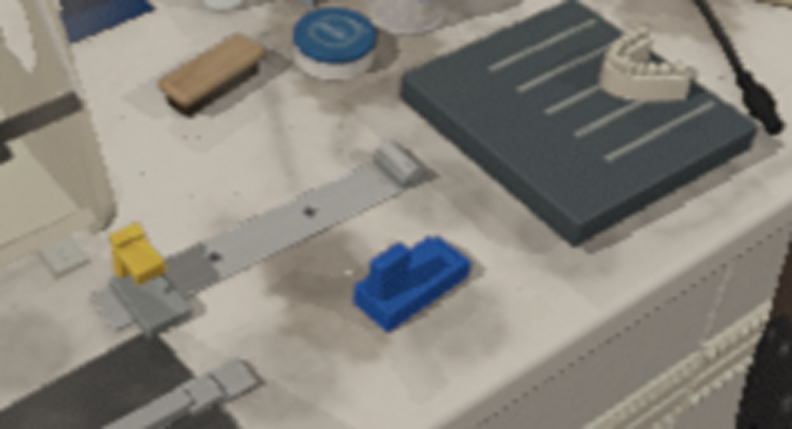

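View pics/c2.png

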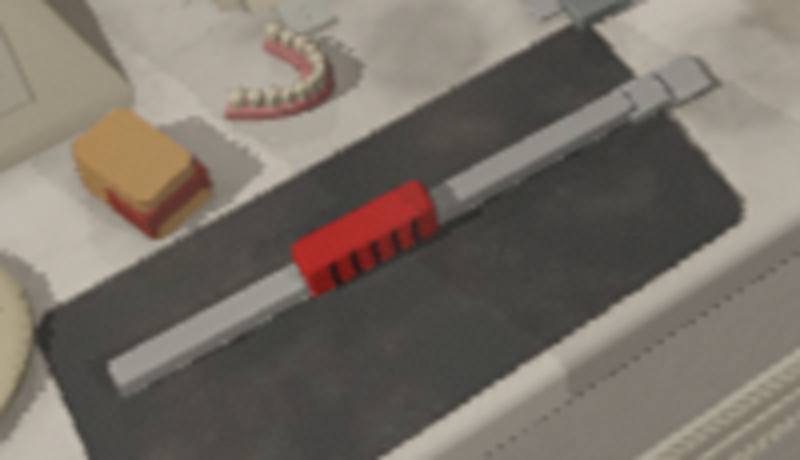

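```bash
cat >> h.py <<'E'
def plan(goals,st=None):
    """goals: list of (pos, rpy or yaw, nrows). print rows assuming perfect tracking"""
    st=st or r.get_state(); p=np.array(st['tcp_pos']);R=Ro.from_euler('xyz',st['eef_rot'],degrees=True)
    out=[]
    for g,o,n in goals:
        o=[180,0,o] if np.isscalar(o) else o
        Rg=Ro.from_euler('xyz',o,degrees=True);g=np.array(g,float)
        p0=p;R0=R;w=(R0.inv()*Rg).as_rotvec(degrees=True)
        for k in range(1,n+1):
            Rk=R0*Ro.from_rotvec(w*k/n,degrees=True);pk=p0+(g-p0)*k/n
            s=R.inv().apply(pk-p)/.04;t=(R.inv()*Rk).as_rotvec(degrees=True)/8
            out.append([s.round(3).tolist(),t.round(3).tolist()]);p=pk;R=Rk
    for o in out: print(o)
E
python3 -c "
from h import *
plan([([.47,-.25,.3],-110,11),([.46,.25,.3],-90,13)])"
```

```text
[[-0.771, 0.601, -0.129], [0.001, 0.0, -0.541]]
[[-0.814, 0.541, -0.129], [0.001, 0.0, -0.541]]
[[-0.853, 0.478, -0.129], [0.001, 0.0, -0.541]]
[[-0.887, 0.413, -0.13], [0.001, 0.0, -0.541]]
[[-0.915, 0.344, -0.13], [0.001, 0.0, -0.541]]
[[-0.939, 0.274, -0.13], [0.001, 0.0, -0.541]]
[[-0.957, 0.203, -0.13], [0.001, 0.0, -0.541]]
[[-0.969, 0.13, -0.13], [0.001, 0.0, -0.541]]
[[-0.976, 0.056, -0.13], [0.001, 0.0, -0.541]]
[[-0.978, -0.017, -0.13], [0.001, 0.0, -0.541]]
[[-0.974, -0.091, -0.13], [0.001, 0.0, -0.541]]
[[-0.897, 0.347, 0.0], [-0.0, 0.0, -0.192]]
[[-0.906, 0.323, 0.0], [-0.0, 0.0, -0.192]]
[[-0.914, 0.298, 0.0], [-0.0, 0.0, -0.192]]
[[-0.922, 0.274, 0.0], [-0.0, 0.0, -0.192]]
[[-0.929, 0.249, 0.0], [-0.0, 0.0, -0.192]]
[[-0.935, 0.224, 0.0], [-0.0, 0.0, -0.192]]
[[-0.941, 0.199, 0.0], [-0.0, 0.0, -0.192]]
[[-0.946, 0.173, 0.0], [-0.0, 0.0, -0.192]]
[[-0.95, 0.148, 0.0], [-0.0, 0.0, -0.192]]
[[-0.954, 0.122, 0.0], [-0.0, 0.0, -0.192]]
[[-0.957, 0.097, 0.0], [-0.0, 0.0, -0.192]]
[[-0.959, 0.071, 0.0], [-0.0, 0.0, -0.192]]
[[-0.961, 0.045, 0.0], [-0.0, 0.0, -0.192]]
```

Emit:
{"op": "apply_moves", "data": {
  "targets": [
    [[-0.8,0.6,-0.15],[0,0,-0.55],87],
    [[-0.85,0.5,-0.15],[0,0,-0.55],87],
    [[-0.9,0.4,-0.15],[0,0,-0.55],87],
    [[-0.9,0.4,-0.15],[0,0,-0.55],87],
    [[-0.95,0.3,-0.15],[0,0,-0.55],87]
  ]
}}

```text
time_s: 0.65
tcp_pos: [0.3616, -0.4533, 0.2691]
eef_rot: [179.5, 0.0, -135.3]
contact_force: [1.0, -0.9, 0.5]
gripper_width: 0.0872
```

Emit:
{"op": "apply_moves", "data": {
  "targets": [
    [[-0.95,0.3,-0.15],[0,0,-0.55],87],
    [[-0.95,0.2,-0.15],[0,0,-0.55],87],
    [[-0.97,0.1,-0.15],[0,0,-0.55],87],
    [[-1,0.05,-0.15],[0,0,-0.55],87],
    [[-1,0,-0.15],[0,0,-0.55],87]
  ]
}}

```text
time_s: 1.15
tcp_pos: [0.4584, -0.2719, 0.3001]
eef_rot: [179.5, 0.2, -112.4]
contact_force: [0.4, 0.1, -0.6]
gripper_width: 0.0871
```

Emit:
{"op": "apply_moves", "data": {
  "targets": [
    [[-0.92,0.35,0],[0,0,-0.2],87],
    [[-0.92,0.35,0],[0,0,-0.2],87],
    [[-0.92,0.3,0],[0,0,-0.2],87],
    [[-0.92,0.3,0],[0,0,-0.2],87],
    [[-0.95,0.25,0],[0,0,-0.2],87]
  ]
}}

```text
time_s: 1.65
tcp_pos: [0.4608, -0.0685, 0.3013]
eef_rot: [179.5, 0.3, -103.9]
contact_force: [1.1, -0.1, -0.7]
gripper_width: 0.0868
```

Emit:
{"op": "apply_moves", "data": {
  "targets": [
    [[-0.95,0.25,0],[0,0,-0.2],87],
    [[-0.95,0.2,0],[0,0,-0.2],87],
    [[-0.95,0.2,0],[0,0,-0.2],87],
    [[-0.95,0.15,0],[0,0,-0.2],87],
    [[-0.95,0.1,0],[0,0,-0.2],87]
  ]
}}

```text
time_s: 2.15
tcp_pos: [0.4577, 0.1331, 0.3033]
eef_rot: [179.6, 0.5, -95.5]
contact_force: [1.5, -0.3, -0.4]
gripper_width: 0.0871
```

Emit:
{"op": "apply_moves", "data": {
  "targets": [
    [[-0.95,0.05,0],[0,0,-0.2],87],
    [[-0.95,0,0],[0,0,-0.2],87],
    [[-0.95,0,0],[0,0,-0.2],87],
    [[0,0,0],[0,0,0],87]
  ]
}}

```text
time_s: 2.55
tcp_pos: [0.4618, 0.2554, 0.3037]
eef_rot: [179.6, 0.5, -90.2]
contact_force: [-0.2, -0.7, -0.8]
gripper_width: 0.087
```

```bash
python3 -c "
from h import *
d,s=snap('wrist','w1');print(s['tcp_pos'],s['eef_rot'],s['time_s'])"
```

```text
[0.46175752 0.25544302 0.30371161] [179.64650027   0.51592375 -90.24096738] 2.55
```

View pics/w1.png

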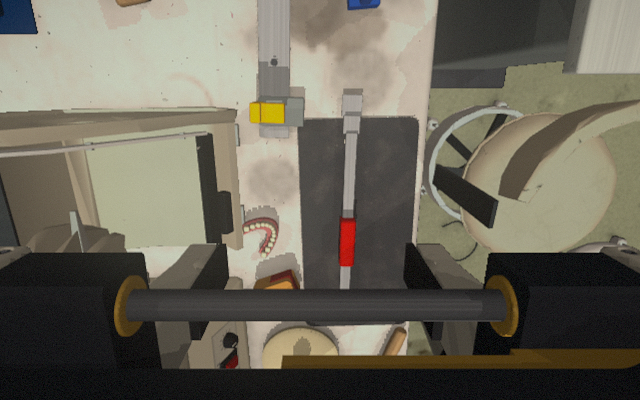

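```bash
python3 -c "
from h import *
d=load('w1');P=xyz(d);hsv=cv2.cvtColor(d['img'],cv2.COLOR_BGR2HSV)
for u,v in [(345,160),(350,105),(345,280),(348,240),(275,60),(330,200),(330,60),(267,113),(293,110)]: print(u,v,P[v,u].round(4),hsv[v,u])
cv2.imwrite('pics/c3.png',cv2.resize(d['img'][60:300,230:390],None,fx=2.5,fy=2.5,interpolation=cv2.INTER_CUBIC))
cv2.imwrite('pics/c4.png',cv2.resize(d['img'][0:145,230:400],None,fx=4.1,fy=4.1,interpolation=cv2.INTER_CUBIC))
"
```

```text
345 160 [0.4245 0.2598 0.0145] [ 16  23 144]
350 105 [0.4192 0.1946 0.0068] [ 13  18 168]
345 280 [0.421  0.4268 0.015 ] [ 18  20 156]
348 240 [0.4195 0.3619 0.0264] [  2 232 201]
275 60 [0.5072 0.144  0.0046] [40  9 85]
330 200 [0.442  0.3151 0.003 ] [15 13 76]
330 60 [ 0.4432  0.1438 -0.0009] [ 19  40 191]
267 113 [0.4626 0.1741 0.4447] [ 26 252 202]
293 110 [0.4872 0.1998 0.0131] [ 34  27 134]
```

View pics/c3.png

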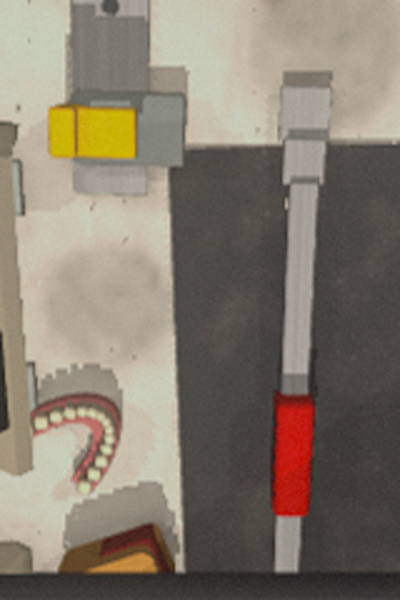

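View pics/c4.png

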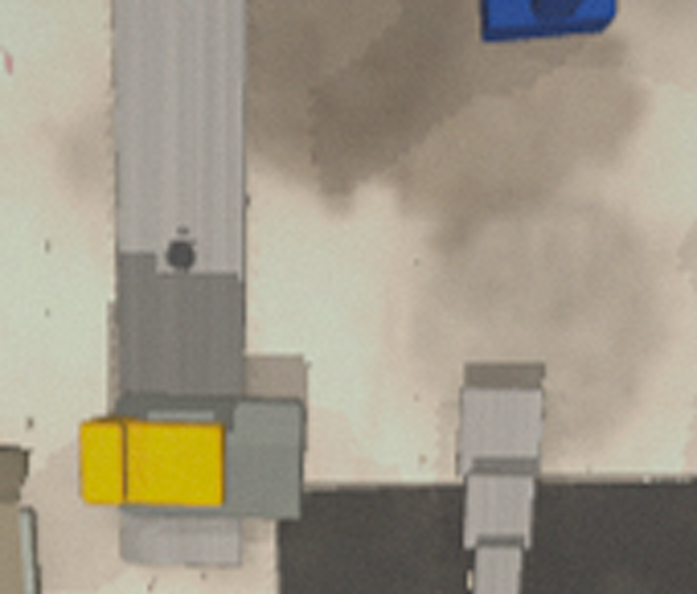

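Emit:
{"op": "apply_moves", "data": {
  "targets": [
    [[1,0,0],[0,0,0],87],
    [[1,0,0],[0,0,0],87],
    [[1,0,0],[0,0,0],87],
    [[1,0,0],[0,0,0],87],
    [[0.5,0,0],[0,0,0],87]
  ]
}}

```text
time_s: 3.1
tcp_pos: [0.4584, 0.0676, 0.3008]
eef_rot: [179.5, 0.4, -90.1]
contact_force: [-0.2, -0.1, 0.3]
gripper_width: 0.0866
```

Emit:
{"op": "apply_moves", "data": {
  "targets": [
    [[0,0,0],[0,0,0],87]
  ]
}}

```text
time_s: 3.2
tcp_pos: [0.4575, 0.0645, 0.301]
eef_rot: [179.5, 0.4, -90.3]
contact_force: [0.4, -0.1, 1.0]
gripper_width: 0.0874
```

```bash
python3 -c "
from h import *
d,s=snap('wrist','w2');print(s['tcp_pos'],s['eef_rot'],s['time_s'])"
```

```text
[0.45752634 0.06450323 0.30097532] [179.48595291   0.36399588 -90.31495466] 3.2
```

View pics/w2.png

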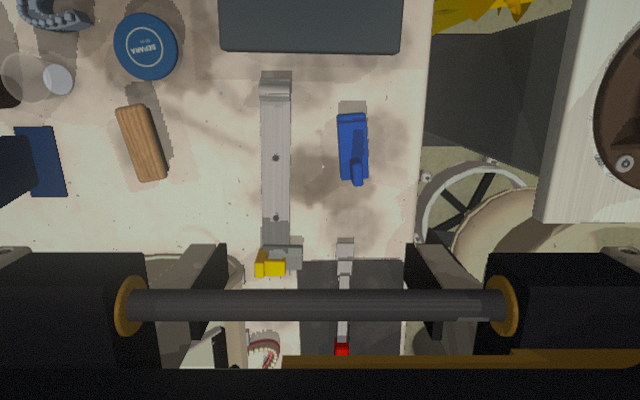

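```bash
python3 -c "
from h import *
d=load('w2');I=d['img'];hsv=cv2.cvtColor(I,cv2.COLOR_BGR2HSV)
for v in (120,180,205):
  print(v,[tuple(I[v,u].tolist()) for u in list(range(256,266))+list(range(284,296))])
cv2.imwrite('pics/c5.png',cv2.resize(I[0:195,200:420],None,fx=3,fy=3,interpolation=cv2.INTER_CUBIC))
"
```

```text
120 [(164, 181, 185), (165, 180, 184), (167, 184, 188), (160, 179, 184), (127, 143, 147), (140, 147, 152), (148, 156, 160), (143, 151, 157), (142, 148, 153), (147, 153, 157), (148, 153, 160), (149, 154, 159), (151, 160, 164), (151, 158, 164), (150, 155, 160), (150, 156, 163), (108, 114, 120), (147, 162, 174), (158, 175, 186), (163, 179, 186), (163, 182, 186), (163, 180, 185)]
180 [(160, 178, 186), (160, 178, 186), (158, 176, 186), (162, 178, 188), (156, 175, 185), (131, 145, 154), (142, 150, 157), (145, 154, 158), (143, 151, 155), (150, 157, 161), (147, 155, 160), (146, 153, 158), (145, 152, 158), (146, 152, 157), (145, 153, 158), (118, 124, 130), (108, 120, 129), (103, 117, 129), (98, 113, 126), (105, 119, 131), (105, 119, 130), (104, 119, 132)]
205 [(152, 168, 183), (153, 170, 181), (152, 167, 179), (149, 164, 177), (144, 159, 170), (143, 157, 169), (146, 155, 159), (144, 150, 155), (145, 152, 158), (149, 155, 163), (149, 155, 162), (146, 153, 157), (145, 152, 158), (142, 152, 157), (148, 158, 162), (118, 126, 130), (146, 160, 171), (155, 170, 184), (154, 171, 183), (158, 175, 185), (161, 178, 187), (160, 177, 186)]
```

View pics/c5.png

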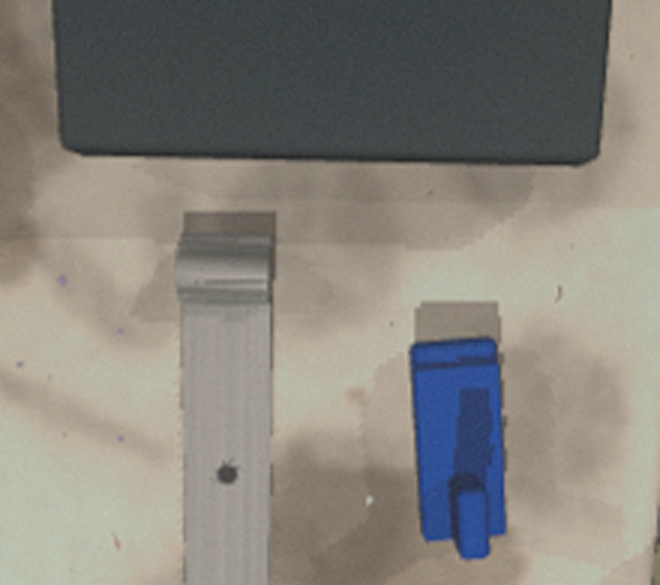

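```bash
cat > m.py <<'E'
from h import *
d=load('w2');I=d['img'].astype(int);P=xyz(d)
sat=I[...,2]-I[...,0]; print('cam',cw(d)[:3,3])
# strip edges by sat threshold
L=[];Rr=[]
for v in list(range(108,150))+list(range(165,205)):
    g=[u for u in range(250,300) if sat[v,u]<18]
    L.append(ray(d,g[0]-.5,v,.003));Rr.append(ray(d,g[-1]+1.0,v,.003))
for n,A in(('L',L),('R',Rr)):
    A=np.array(A)
    for _ in range(3):
        f=np.polyfit(A[:,1],A[:,0],1);e=A[:,0]-np.polyval(f,A[:,1]);A=A[abs(e)<max(.0008,2*e.std())]
    print(n,'slope',f[0],'x at y=0',np.polyval(f,0),'y=.2',np.polyval(f,.2),e.std())
# fulcrum
for u in (265,275,285):
    col=P[75:106,u]; print(u,[(v,*(P[v,u]*1000).round(1)) for v in range(76,106,2)])
# slab
print('slab')
for u in (225,260,300,340,380,395):
    print(u,[(v,*(P[v,u]*1000).round(1)) for v in range(44,58,1)])
E
python3 m.py
```

```text
cam [ 0.45868735 -0.01651334  0.44214675]
L slope 0.03656469298385837 x at y=0 0.5215165711860305 y=.2 0.5288295097828021 0.000354171152902642
R slope 0.0384990576134586 x at y=0 0.48473469827990223 y=.2 0.49243450980259396 0.0003332862029718555
265 [(76, np.float64(514.8), np.float64(-30.5), np.float64(-1.1)), (78, np.float64(514.2), np.float64(-28.1), np.float64(4.7)), (80, np.float64(513.4), np.float64(-25.7), np.float64(11.6)), (82, np.float64(513.2), np.float64(-23.5), np.float64(13.9)), (84, np.float64(513.1), np.float64(-21.3), np.float64(15.8)), (86, np.float64(512.8), np.float64(-19.1), np.float64(18.9)), (88, np.float64(512.7), np.float64(-17.0), np.float64(20.6)), (90, np.float64(512.8), np.float64(-14.8), np.float64(20.2)), (92, np.float64(513.0), np.float64(-12.6), np.float64(19.3)), (94, np.float64(513.3), np.float64(-10.4), np.float64(18.2)), (96, np.float64(513.9), np.float64(-8.1), np.float64(14.2)), (98, np.float64(514.2), np.float64(-5.9), np.float64(12.8)), (100, np.float64(515.4), np.float64(-3.4), np.float64(4.1)), (102, np.float64(515.6), np.float64(-1.0), np.f
[... 6448 characters left out ...]
), np.float64(41.2)), (47, np.float64(372.0), np.float64(-57.1), np.float64(41.3)), (48, np.float64(372.2), np.float64(-56.1), np.float64(42.1)), (49, np.float64(371.6), np.float64(-55.3), np.float64(39.7)), (50, np.float64(371.3), np.float64(-54.4), np.float64(38.8)), (51, np.float64(371.5), np.float64(-53.4), np.float64(40.1)), (52, np.float64(371.3), np.float64(-52.5), np.float64(39.2)), (53, np.float64(370.9), np.float64(-51.6), np.float64(37.5)), (54, np.float64(362.6), np.float64(-53.8), np.float64(-0.4)), (55, np.float64(362.9), np.float64(-52.6), np.float64(1.3)), (56, np.float64(362.6), np.float64(-51.6), np.float64(0.3)), (57, np.float64(362.5), np.float64(-50.5), np.float64(0.2))]
```

```bash
cat > m2.py <<'E'
from h import *
d=load('w1');P=xyz(d)
C=[]
for v in list(range(140,195))+list(range(272,285)):
    row=P[v,325:375]; m=(row[:,2]>.0115)&(row[:,2]<.02)
    if m.sum()>3: q=row[m]; C.append([q[:,0].min(),q[:,0].max(),q[:,1].mean(),q[:,2].mean()])
C=np.array(C);mid=(C[:,0]+C[:,1])/2
f=np.polyfit(C[:,2],mid,1);print('axis slope',f,'width',(C[:,1]-C[:,0]).mean(),'res',(mid-np.polyval(f,C[:,2])).std(),'z',C[:,3].mean())
hsv=cv2.cvtColor(d['img'],cv2.COLOR_BGR2HSV)
m=((hsv[...,0]<8)|(hsv[...,0]>172))&(hsv[...,1]>180); m[:,:320]=0;m[:,380:]=0
q=P[m&(P[...,2]>.0235)&(P[...,2]<.03)];print('red top',q.min(0),q.max(0),q.mean(0), np.percentile(q[:,2],50))
f2=np.polyfit(q[:,1],q[:,0],1);print(f2)
print([(v,*(P[v,350]*1000).round(1)) for v in range(80,150,2)])
print('red ends',[(v,*(P[v,348]*1000).round(1)) for v in list(range(212,222))+list(range(260,272))])
# shim in w2
d=load('w2');P=xyz(d);hsv=cv2.cvtColor(d['img'],cv2.COLOR_BGR2HSV)
m=((hsv[...,0]>105)&(hsv[...,0]<125))&(hsv[...,1]>150); m[:,:320]=0;m[:,380:]=0;m[:95]=0;m[200:]=0
t=m&(P[...,2]>.0175)&(P[...,2]<.0225);q=P[t]
print('shim top',q.shape);c,s,a=cv2.minAreaRect((q[:,:2]*1000).astype(np.float32));print(c,s,a)
t=m&(P[...,2]>.049);q=P[t];print('fin top',q.shape,q.mean(0));c,s,a=cv2.minAreaRect((q[:,:2]*1000).astype(np.float32));print(c,s,a)
q=P[m&(P[...,2]>.013)&(P[...,2]<.018)];print('nose low',np.median(q,0))
E
python3 m2.py
```

```text
axis slope [0.01846326 0.41402681] width 0.012787910283298079 res 0.0002304223676956221 z 0.014700263932532912
red top [0.41073477 0.33394605 0.02366099] [0.43060389 0.39862914 0.02871838] [0.42085589 0.36539996 0.02640838] 0.026492263030024693
[0.01833525 0.41415619]
[(80, np.float64(419.3), np.float64(166.2), np.float64(0.8)), (82, np.float64(419.3), np.float64(168.5), np.float64(1.5)), (84, np.float64(419.3), np.float64(170.7), np.float64(1.2)), (86, np.float64(419.1), np.float64(173.0), np.float64(0.5)), (88, np.float64(419.1), np.float64(175.3), np.float64(0.4)), (90, np.float64(418.9), np.float64(177.5), np.float64(-0.2)), (92, np.float64(419.0), np.float64(179.8), np.float64(1.0)), (94, np.float64(419.6), np.float64(182.0), np.float64(7.5)), (96, np.float64(419.5), np.float64(184.3), np.float64(6.8)), (98, np.float64(419.4), np.float64(186.6), np.float64(7.0)), (100, np.float64(419.3), np.float64(188.9), np.float64(6.8)), (102, np.float64(419.2), np.float64(191.2), np.float64(6.0)), (104, np.float64(419.4), np.float64(193.4), np.float64(8.2)), (106, np.float64(419.2), np.float
[... 2353 characters left out ...]
64(25.6)), (266, np.float64(417.4), np.float64(405.1), np.float64(15.5)), (267, np.float64(417.3), np.float64(407.2), np.float64(14.5)), (268, np.float64(417.5), np.float64(407.6), np.float64(16.5)), (269, np.float64(417.1), np.float64(410.8), np.float64(13.3)), (270, np.float64(417.1), np.float64(412.0), np.float64(14.0)), (271, np.float64(417.1), np.float64(413.4), np.float64(14.2))]
shim top (1046, 3)
(411.0665283203125, 51.780609130859375) (33.020118713378906, 75.54437255859375) 4.411593914031982
fin top (210, 3) [0.40973213 0.07507146 0.05953066]
(427.4962158203125, 34.12855529785156) (16.384191513061523, 117.81976318359375) 23.712682723999023
nose low [0.41558311 0.01608644 0.01626442]
```

```bash
python3 -c "
from h import *
plan([([.4208,.367,.12],-91,9),([.4208,.367,.022],-91,3)])"
```

```text
[[-0.834, 0.102, 0.509], [0.007, 0.005, 0.01]]
[[-0.834, 0.104, 0.509], [0.007, 0.005, 0.01]]
[[-0.835, 0.106, 0.508], [0.007, 0.005, 0.01]]
[[-0.835, 0.107, 0.507], [0.007, 0.005, 0.01]]
[[-0.835, 0.109, 0.506], [0.007, 0.005, 0.01]]
[[-0.835, 0.111, 0.506], [0.007, 0.005, 0.01]]
[[-0.836, 0.112, 0.505], [0.007, 0.005, 0.01]]
[[-0.836, 0.114, 0.504], [0.007, 0.005, 0.01]]
[[-0.836, 0.115, 0.504], [0.007, 0.005, 0.01]]
[[-0.0, -0.0, 0.817], [-0.0, -0.0, -0.0]]
[[-0.0, -0.0, 0.817], [-0.0, -0.0, -0.0]]
[[-0.0, -0.0, 0.817], [-0.0, -0.0, -0.0]]
```

Emit:
{"op": "apply_moves", "data": {
  "targets": [
    [[-0.85,0.1,0.4],[0.01,0,0.01],50],
    [[-0.85,0.1,0.5],[0.01,0,0.01],50],
    [[-0.85,0.1,0.5],[0.01,0,0.01],50],
    [[-0.85,0.1,0.5],[0.01,0,0.01],50],
    [[-0.85,0.1,0.5],[0.01,0,0.01],50]
  ]
}}

```text
time_s: 3.75
tcp_pos: [0.44, 0.2395, 0.2078]
eef_rot: [-179.6, 0.7, -91.2]
contact_force: [1.1, -0.4, 0.0]
gripper_width: 0.0532
```

Emit:
{"op": "apply_moves", "data": {
  "targets": [
    [[-0.85,0.1,0.5],[0.01,0,0.01],50],
    [[-0.85,0.1,0.5],[0.01,0,0.01],50],
    [[-0.85,0.1,0.5],[0.01,0,0.01],50],
    [[-0.6,0.1,0.5],[0.01,0,0.01],50],
    [[0,0,0],[0,0,0],50]
  ]
}}

```text
time_s: 4.25
tcp_pos: [0.4236, 0.3768, 0.1231]
eef_rot: [-179.4, 0.6, -91.3]
contact_force: [-0.9, -1.0, 0.2]
gripper_width: 0.0502
```

```bash
python3 -c "
from h import *
d,s=snap('wrist','w3');print(s['tcp_pos'],s['eef_rot'],s['time_s'])
plan([([.4208,.367,.022],-91,3)])"
```

```text
[0.4235502  0.37680928 0.12312837] [-179.38610942    0.58820615  -91.3282466 ] 4.25
[[0.086, 0.034, 0.851], [-0.027, 0.026, -0.014]]
[[0.083, 0.031, 0.852], [-0.027, 0.026, -0.014]]
[[0.08, 0.028, 0.852], [-0.027, 0.026, -0.014]]
```

View pics/w3.png

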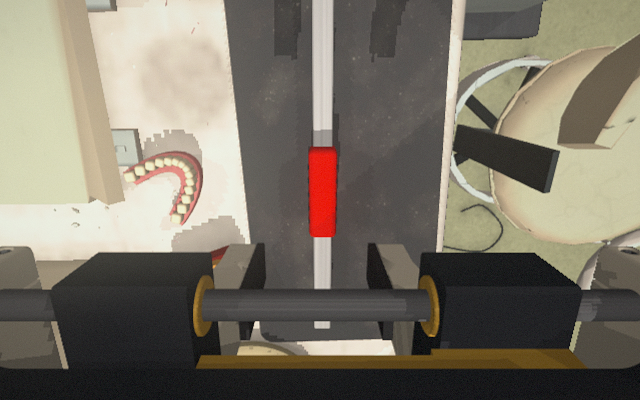

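The grip is centred between the open jaws (col 322) with the bar parallel to the tool. Descending now.

Emit:
{"op": "apply_moves", "data": {
  "targets": [
    [[0.09,0.03,0.85],[-0.03,0.03,-0.01],50],
    [[0.09,0.03,0.85],[-0.03,0.03,-0.01],50],
    [[0.09,0.03,0.8],[-0.03,0.03,-0.01],50],
    [[0,0,0],[0,0,0],50]
  ]
}}

```text
time_s: 4.7
tcp_pos: [0.4218, 0.3676, 0.0252]
eef_rot: [-179.9, 0.2, -91.0]
contact_force: [0.1, -1.4, 0.2]
gripper_width: 0.0496
```

```bash
python3 -c "
from h import *
s=r.get_state();print(s['tcp_pos'],s['eef_rot'],s['contact_force'])
plan([([.4208,.367,.022],-91,1)])"
```

```text
[0.42182603 0.36760946 0.02518531] [-179.88711051    0.18225826  -91.01353061] [ 0.12958616 -1.39796835  0.16583993]
[[0.016, 0.026, 0.08], [-0.014, 0.023, -0.002]]
```

Emit:
{"op": "apply_moves", "data": {
  "targets": [
    [[0.02,0.03,0.08],[-0.01,0.02,0],30],
    [[0,0,0],[0,0,0],15],
    [[0,0,0],[0,0,0],10],
    [[0,0,0],[0,0,0],10]
  ],
  "squeeze": 40
}}

```text
time_s: 5.1
tcp_pos: [0.4226, 0.3689, 0.0274]
eef_rot: [-179.7, 0.3, -91.0]
contact_force: [-1.9, -1.0, -1.1]
gripper_width: 0.0235
```

Emit:
{"op": "apply_moves", "data": {
  "targets": [
    [[0,0,0.1],[0,0,0],10],
    [[0,0,0],[0,0,0],10]
  ]
}}

```text
time_s: 5.3
tcp_pos: [0.423, 0.3699, 0.0281]
eef_rot: [-179.6, 0.5, -91.0]
contact_force: [-0.5, -0.2, -2.1]
gripper_width: 0.02
```

Emit:
{"op": "apply_moves", "data": {
  "targets": [
    [[0,0,-0.5],[0,0,0],10],
    [[0,0,-1],[0,0,0],10],
    [[0,0,-1],[0,0,0],10],
    [[0,0,-0.3],[0,0,0],10]
  ]
}}

```text
time_s: 5.7
tcp_pos: [0.4211, 0.3675, 0.1427]
eef_rot: [-179.7, 0.3, -91.0]
contact_force: [1.4, 1.2, -3.5]
gripper_width: 0.02
```

```bash
python3 -c "
from h import *
d,s=snap('wrist','w4');print(s['tcp_pos'],s['eef_rot'],s['time_s'],s['contact_force'],s['moment'])
d,s2=snap('side','s4')
d=load('w4');P=xyz(d);R=Ro.from_euler('xyz',d['rot'],degrees=True)
Q=(P-d['pos'])@R.as_matrix()
hsv=cv2.cvtColor(d['img'],cv2.COLOR_BGR2HSV)
for v in range(5,245,12):
  m=(Q[v,:,2]>-.03)&(Q[v,:,2]<.05)&(abs(Q[v,:,1])<.03)
  if m.sum(): q=Q[v][m]*1000; print(v,'n',m.sum(),'x %.1f y %.1f..%.1f z med %.1f'%(q[:,0].mean(),q[:,1].min(),q[:,1].max(),np.median(q[:,2])))
"
```

```text
[0.42107643 0.36754123 0.14274962] [-179.74786462    0.34151791  -90.99835831] 5.7 [ 1.43616695  1.23629625 -3.52222082] [0.20350392 0.00881565 0.00398138]
5 n 36 x 111.7 y -6.5..7.1 z med 11.1
17 n 36 x 107.6 y -6.6..7.1 z med 11.4
29 n 35 x 103.3 y -6.7..7.3 z med 11.5
41 n 35 x 99.0 y -6.8..6.9 z med 11.6
53 n 34 x 94.5 y -6.3..7.0 z med 11.5
65 n 34 x 90.0 y -6.4..7.0 z med 11.4
77 n 34 x 85.4 y -6.5..7.1 z med 11.7
89 n 33 x 80.7 y -6.5..6.7 z med 11.3
101 n 33 x 76.0 y -6.6..6.8 z med 11.5
113 n 33 x 71.1 y -6.6..6.9 z med 11.5
125 n 33 x 66.1 y -6.8..7.0 z med 11.6
137 n 32 x 61.1 y -6.8..6.6 z med 11.4
149 n 32 x 55.9 y -6.9..6.7 z med 11.6
161 n 32 x 50.6 y -7.0..6.8 z med 11.5
173 n 32 x 45.2 y -7.0..6.9 z med 11.9
185 n 31 x 39.7 y -7.1..6.4 z med 11.7
197 n 39 x 33.9 y -9.2..8.6 z med 11.7
209 n 45 x 32.0 y -9.8..9.2 z med 0.8
221 n 45 x 26.9 y -9.9..9.2 z med -0.2
233 n 47 x 21.3 y -10.4..9.8 z med -0.1
```

View pics/w4.png

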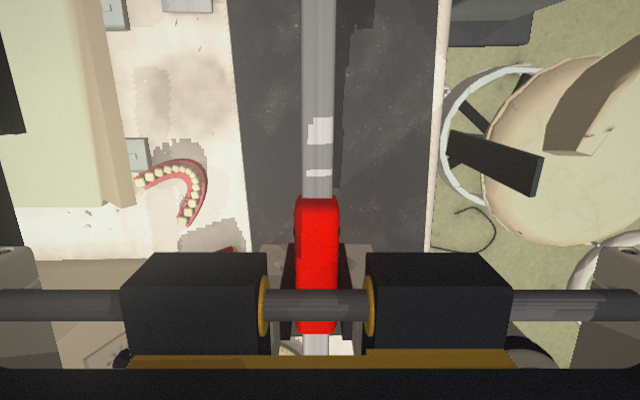

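View pics/s4.png

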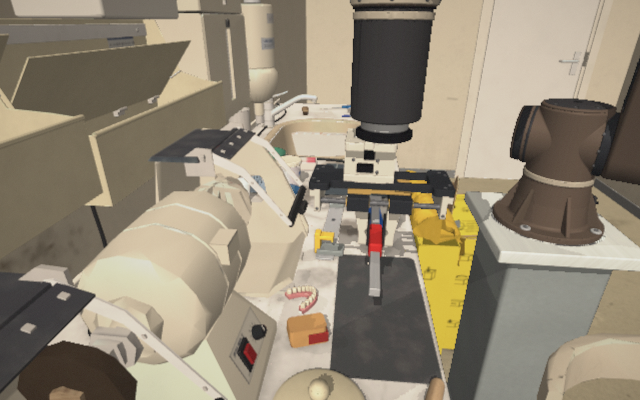

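```bash
cat >> h.py <<'E'
SO=np.array([.5026,-.0148,0]);SY=-92.15
BT=np.array([-.130,0,.0235])
def bar2tcp(o,yaw,pitch,tr=0):
    """bar origin in stand frame o, yaw/pitch relative to stand (deg)-> tcp,rpy"""
    S=Ro.from_euler('z',SY,degrees=True);B=S*Ro.from_euler('zy',[0,0],degrees=True)*Ro.from_euler('z',yaw,degrees=True)*Ro.from_euler('y',pitch,degrees=True)
    return SO+S.apply(o)+B.apply(BT),[180,pitch,SY+yaw]
def barnow(st=None):
    st=st or r.get_state();T=Ro.from_euler('xyz',st['eef_rot'],degrees=True)
    B=T*Ro.from_euler('x',180,degrees=True)
    o=np.array(st['tcp_pos'])-B.apply(BT);S=Ro.from_euler('z',SY,degrees=True).inv()
    f=lambda b:(S.apply(o+B.apply(b)-SO)*1000).round(1)
    e=(S*B).as_euler('ZYX',degrees=True).round(2)
    return dict(origin=f([0,0,0]),toe=f([.056,0,0]),tail215=f([-.215,0,0]),yaw_pitch_roll=e,F=np.round(st['contact_force'],1),M=np.round(st['moment'],2),t=st['time_s'])
E
python3 - <<'E'
from h import *
d=load('w1');P=xyz(d);S=Ro.from_euler('z',SY,degrees=True).inv()
Q=S.apply((P-SO).reshape(-1,3)).reshape(P.shape)*1000
for u in (272,280): print(u,[(v,*Q[v,u].round(0)) for v in range(128,144)])
for v in (105,112,120): print(v,[(u,*Q[v,u].round(0)) for u in range(236,310,3)])
print([(v,*Q[v,298].round(0)) for v in range(90,132,2)])
print([(v,*Q[v,292].round(0)) for v in range(90,132,2)])
print('now',barnow())
E
```

```text
272 [(128, np.float64(-237.0), np.float64(3.0), np.float64(2.0)), (129, np.float64(-238.0), np.float64(3.0), np.float64(4.0)), (130, np.float64(-239.0), np.float64(3.0), np.float64(2.0)), (131, np.float64(-240.0), np.float64(3.0), np.float64(4.0)), (132, np.float64(-242.0), np.float64(3.0), np.float64(4.0)), (133, np.float64(-243.0), np.float64(3.0), np.float64(4.0)), (134, np.float64(-244.0), np.float64(3.0), np.float64(4.0)), (135, np.float64(-245.0), np.float64(3.0), np.float64(3.0)), (136, np.float64(-247.0), np.float64(3.0), np.float64(2.0)), (137, np.float64(-248.0), np.float64(3.0), np.float64(1.0)), (138, np.float64(-249.0), np.float64(3.0), np.float64(1.0)), (139, np.float64(-251.0), np.float64(3.0), np.float64(1.0)), (140, np.float64(-252.0), np.float64(3.0), np.float64(0.0)), (141, np.float64(-253.0), np.float64(3.0), np.float64(1.0)), (142, np.float64(-254.0), np.float64(3.0), np.float64(2.0)), (143, np.float64(-256.0), np.float64(3.0), np.float64(-1.0))]
280 [(128, np.float64(-237.0), np.float64(-7.0), np.float64(3.0)), (129, np.float64(-238.0), np.float64(-7.0), np.floa
[... 7847 characters left out ...]
)), (118, np.float64(-223.0), np.float64(-22.0), np.float64(12.0)), (120, np.float64(-226.0), np.float64(-22.0), np.float64(12.0)), (122, np.float64(-228.0), np.float64(-22.0), np.float64(12.0)), (124, np.float64(-230.0), np.float64(-22.0), np.float64(12.0)), (126, np.float64(-234.0), np.float64(-22.0), np.float64(1.0)), (128, np.float64(-237.0), np.float64(-22.0), np.float64(-2.0)), (130, np.float64(-239.0), np.float64(-22.0), np.float64(1.0))]
now {'origin': array([-248.9,  -93.6,  116.8]), 'toe': array([-192.9,  -92.5,  116.5]), 'tail215': array([-463.8,  -97.8,  118. ]), 'yaw_pitch_roll': array([1.12, 0.32, 0.2 ]), 'F': array([-0.4,  0.3, -2.4]), 'M': array([0.12, 0.11, 0.01]), 't': 5.8}
```

```bash
cat > ins.py <<'E'
from h import *
import sys
def ipose(back,hov,yaw=6.2,pitch=18.5,px=48,py=0):
    """bar yawed about stand point (px,py); back along axis mm, hover perpendicular mm"""
    c,s=np.cos(np.radians(yaw)),np.sin(np.radians(yaw))
    zc=13+7/np.cos(np.radians(pitch))
    o=np.array([px-px*c,py-px*s,zc])
    cp,sp=np.cos(np.radians(pitch)),np.sin(np.radians(pitch))
    ax=np.array([cp*c,cp*s,-sp]);nz=np.array([sp*c,sp*s,cp])
    return bar2tcp((o-ax*back+nz*hov)/1000,yaw,pitch)
E
python3 - <<'E'
from ins import *
A0=ipose(45,50);A=ipose(45,8);print(A0,A)
plan([(A0[0],A0[1],7),(A[0],A[1],2)])
E
```

```text
(array([0.48733529, 0.12739248, 0.14561155]), [180, 18.5, -85.95]) (array([0.48639405, 0.140686  , 0.10578196]), [180, 18.5, -85.95])
[[0.852, -0.253, -0.02], [-0.018, -0.325, -0.089]]
[[0.853, -0.243, -0.059], [-0.018, -0.325, -0.089]]
[[0.853, -0.232, -0.099], [-0.018, -0.325, -0.089]]
[[0.85, -0.221, -0.138], [-0.018, -0.325, -0.089]]
[[0.846, -0.21, -0.177], [-0.018, -0.325, -0.089]]
[[0.839, -0.199, -0.216], [-0.018, -0.325, -0.089]]
[[0.831, -0.188, -0.254], [-0.018, -0.325, -0.089]]
[[0.0, -0.0, 0.525], [0.0, 0.0, 0.0]]
[[0.0, -0.0, 0.525], [0.0, -0.0, 0.0]]
```

Emit:
{"op": "apply_moves", "data": {
  "targets": [
    [[0.85,-0.25,-0.02],[-0.02,-0.33,-0.09],10],
    [[0.85,-0.25,-0.06],[-0.02,-0.33,-0.09],10],
    [[0.85,-0.23,-0.1],[-0.02,-0.33,-0.09],10],
    [[0.85,-0.22,-0.14],[-0.02,-0.33,-0.09],10],
    [[0.85,-0.2,-0.18],[-0.02,-0.33,-0.09],10]
  ]
}}

```text
time_s: 6.3
tcp_pos: [0.4656, 0.1947, 0.138]
eef_rot: [179.7, 13.8, -86.8]
contact_force: [0.8, -0.8, -2.8]
gripper_width: 0.0196
```

Run:
```python
from ins import *
print(barnow())
A0=ipose(45,50);A=ipose(45,8)
plan([(A0[0],A0[1],2),(A[0],A[1],2)])
```

```text
{'origin': array([-87.8, -33.8,  84.2]), 'toe': array([-33.7, -28.7,  70.8]), 'tail215': array([-295.7,  -53.2,  135.4]), 'yaw_pitch_roll': array([ 5.34, 13.79, -0.31]), 'F': array([ 0.8, -0.8, -2.8]), 'M': array([-1.08, -0.12, -0.02]), 't': 6.3}
[[0.808, -0.223, -0.298], [0.004, -0.294, -0.053]]
[[0.796, -0.218, -0.331], [0.004, -0.294, -0.053]]
[[0.0, -0.0, 0.525], [-0.0, -0.0, 0.0]]
[[0.0, -0.0, 0.525], [0.0, 0.0, 0.0]]
```

Emit:
{"op": "apply_moves", "data": {
  "targets": [
    [[0.8,-0.22,-0.3],[0,-0.29,-0.05],10],
    [[0.8,-0.22,-0.33],[0,-0.29,-0.05],10],
    [[0,0,0.5],[0,0,0],10],
    [[0,0,0],[0,0,0],10]
  ]
}}

```text
time_s: 6.7
tcp_pos: [0.486, 0.1233, 0.1213]
eef_rot: [179.6, 18.6, -86.8]
contact_force: [-0.6, -0.8, -3.7]
gripper_width: 0.0198
```

Run:
```python
from ins import *
print(barnow())
A=ipose(45,4)
plan([(A[0],A[1],2)])
snap('scene','sc5');snap('side','s5');snap('wrist','w5')
d=load('s5');cv2.imwrite('pics/s5c.png',cv2.resize(d['img'][140:290,280:440],None,fx=4,fy=4,interpolation=cv2.INTER_CUBIC))
d=load('sc5');cv2.imwrite('pics/sc5c.png',cv2.resize(d['img'][150:290,260:460],None,fx=4,fy=4,interpolation=cv2.INTER_CUBIC))
```

```text
{'origin': array([-22.2, -11. ,  57.6]), 'toe': array([30.7, -6. , 39.8]), 'tail215': array([-225. ,  -30.2,  126.2]), 'yaw_pitch_roll': array([ 5.39, 18.59, -0.41]), 'F': array([-0.6, -0.8, -3.7]), 'M': array([-1.35,  0.21,  0.03]), 't': 6.7}
[[-0.143, -0.019, 0.303], [0.009, 0.006, -0.048]]
[[-0.143, -0.019, 0.303], [0.009, 0.006, -0.048]]
```

View pics/s5c.png

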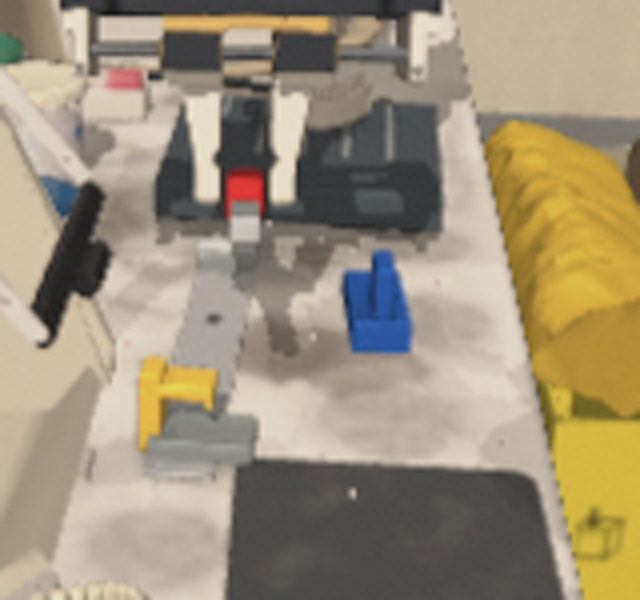

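View pics/sc5c.png

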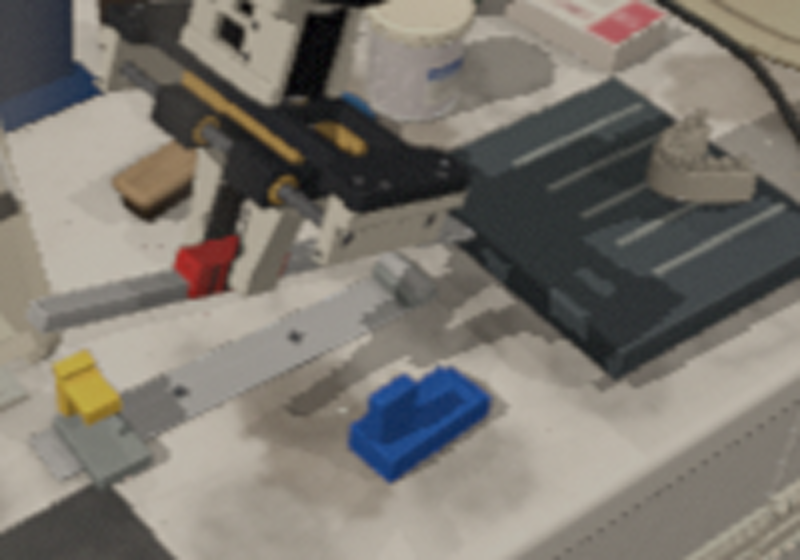

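Emit:
{"op": "apply_moves", "data": {
  "targets": [
    [[-0.2,-0.02,0.25],[0.01,0,-0.05],10],
    [[-0.1,-0.02,0.25],[0.01,0,-0.05],10],
    [[0,0,0],[0,0,0],10]
  ]
}}

```text
time_s: 7.15
tcp_pos: [0.4874, 0.1476, 0.1093]
eef_rot: [-179.5, 18.6, -85.1]
contact_force: [-0.4, -0.2, -2.5]
gripper_width: 0.0195
```

Run:
```python
from ins import *
print(barnow())
A=ipose(45,0)
plan([(A[0],A[1],2)])
```

```text
{'origin': array([-46.9,  -6.8,  45.6]), 'toe': array([ 5.8, -0.3, 27.7]), 'tail215': array([-249.1,  -31.9,  114.1]), 'yaw_pitch_roll': array([ 7.06, 18.6 ,  0.47]), 'F': array([-0.4, -0.2, -2.5]), 'M': array([-1.37,  0.06,  0.05]), 't': 7.15}
[[0.094, 0.021, 0.114], [-0.012, 0.007, 0.051]]
[[0.094, 0.02, 0.115], [-0.012, 0.007, 0.051]]
```

Emit:
{"op": "apply_moves", "data": {
  "targets": [
    [[0.4,0.02,0.08],[-0.01,0,0.05],10],
    [[0.1,0.02,0.08],[-0.01,0,0.05],10],
    [[0,0,0],[0,0,0],10]
  ]
}}

```text
time_s: 7.45
tcp_pos: [0.4867, 0.1332, 0.0967]
eef_rot: [-179.9, 18.6, -85.6]
contact_force: [0.2, -0.4, -2.3]
gripper_width: 0.0198
```

```bash
cat > q.py <<'E'
from ins import *
import sys
b,h,y,p=map(float,sys.argv[1:5])
print(barnow()); A=ipose(b,h,y,p); plan([(A[0],A[1],int(sys.argv[5]))])
E
python3 q.py 10 1 6.2 18.5 1
```

```text
{'origin': array([-32.4,  -8.2,  33. ]), 'toe': array([20.4, -2.2, 15.1]), 'tail215': array([-234.8,  -31.4,  101.5]), 'yaw_pitch_roll': array([ 6.53, 18.6 ,  0.06]), 'F': array([ 0.2, -0.4, -2.3]), 'M': array([-1.25, -0.  ,  0.03]), 't': 7.45}
[[0.626, -0.001, 0.018], [0.006, 0.013, 0.039]]
```

Emit:
{"op": "apply_moves", "data": {
  "targets": [
    [[0.3,0,0.02],[0,0.01,0.03],10],
    [[0.15,0,0.01],[0,0.01,0],10]
  ]
}}

```text
time_s: 7.65
tcp_pos: [0.4883, 0.1171, 0.0902]
eef_rot: [-179.9, 18.4, -85.7]
contact_force: [-0.4, 0.6, -2.5]
gripper_width: 0.0197
```

```bash
python3 q.py 0 0.5 6.2 18.5 1
```

```text
{'origin': array([-16.1,  -6.3,  26.8]), 'toe': array([36.7, -0.3,  9. ]), 'tail215': array([-218.8,  -29.1,   94.8]), 'yaw_pitch_roll': array([ 6.42, 18.45,  0.05]), 'F': array([-0.4,  0.6, -2.5]), 'M': array([-1.27,  0.05,  0.03]), 't': 7.65}
[[0.44, 0.007, 0.006], [0.002, -0.007, 0.026]]
```

Emit:
{"op": "apply_moves", "data": {
  "targets": [
    [[0.2,0,0.01],[0,0,0.02],10],
    [[0.2,0,0.01],[0,0,0],10]
  ]
}}

```text
time_s: 7.85
tcp_pos: [0.4897, 0.1013, 0.0843]
eef_rot: [-180.0, 18.5, -85.9]
contact_force: [1.0, 0.0, -1.8]
gripper_width: 0.0197
```

```bash
python3 q.py 0 0 6.2 18.5 1
```

```text
{'origin': array([-0.4, -4.5, 20.9]), 'toe': array([52.4,  1.3,  3.2]), 'tail215': array([-203.1,  -26.8,   89. ]), 'yaw_pitch_roll': array([ 6.27, 18.45,  0.05]), 'F': array([ 1. ,  0. , -1.8]), 'M': array([-1.28, -0.02,  0.05]), 't': 7.85}
[[0.018, 0.014, 0.005], [-0.003, -0.006, 0.008]]
```

```bash
cat > q2.py <<'E'
from ins import *
import sys
# yaw, list of pitches
y=float(sys.argv[1]);print(barnow())
g=[]
for p in sys.argv[2:]:
    A=ipose(0,0,y,float(p));g.append((A[0],A[1],1))
plan(g)
E
python3 q2.py 6.2 15 12.5 10 8 6
```

```text
{'origin': array([-0.4, -4.5, 20.9]), 'toe': array([52.4,  1.3,  3.2]), 'tail215': array([-203.1,  -26.8,   89. ]), 'yaw_pitch_roll': array([ 6.27, 18.45,  0.05]), 'F': array([ 1. ,  0. , -1.8]), 'M': array([-1.28, -0.02,  0.05]), 't': 7.85}
[[-0.011, 0.014, 0.208], [-0.003, 0.431, 0.008]]
[[-0.022, -0.0, 0.144], [-0.0, 0.313, 0.0]]
[[-0.022, 0.0, 0.144], [0.0, 0.312, -0.0]]
[[-0.018, -0.0, 0.115], [0.0, 0.25, 0.0]]
[[-0.018, 0.0, 0.115], [0.0, 0.25, -0.0]]
```

Emit:
{"op": "apply_moves", "data": {
  "targets": [
    [[-0.01,0.01,0.2],[0,0.43,0],10],
    [[-0.02,0,0.15],[0,0.31,0],10],
    [[-0.02,0,0.15],[0,0.31,0],10]
  ],
  "squeeze": 50
}}

```text
time_s: 8.15
tcp_pos: [0.4909, 0.1063, 0.0658]
eef_rot: [-179.8, 10.0, -86.3]
contact_force: [-3.5, 1.8, 0.4]
gripper_width: 0.0198
```

```bash
python3 q2.py 6.2 8 6 4 2
```

```text
{'origin': array([ 2.7, -3.5, 20.1]), 'toe': array([57.6,  2.1, 10.4]), 'tail215': array([-207.9,  -25. ,   57.4]), 'yaw_pitch_roll': array([ 5.83, 10.  ,  0.19]), 'F': array([-3.5,  1.8,  0.4]), 'M': array([ 0.5 ,  1.24, -0.  ]), 't': 8.15}
[[-0.083, 0.054, 0.125], [-0.031, 0.25, -0.046]]
[[-0.018, 0.0, 0.115], [-0.0, 0.25, 0.0]]
[[-0.018, 0.0, 0.114], [-0.0, 0.25, -0.0]]
[[-0.019, -0.0, 0.114], [0.0, 0.25, 0.0]]
```

Emit:
{"op": "apply_moves", "data": {
  "targets": [
    [[-0.05,0.03,0.12],[-0.02,0.25,-0.04],10],
    [[-0.03,0.02,0.12],[0,0.25,0],10],
    [[-0.02,0,0.12],[0,0.25,0],10]
  ]
}}

```text
time_s: 8.45
tcp_pos: [0.4897, 0.1105, 0.0523]
eef_rot: [-179.8, 3.7, -86.0]
contact_force: [-0.7, 0.3, 0.6]
gripper_width: 0.0192
```

```bash
python3 q2.py 6.2 2 0 -1.8
```

```text
{'origin': array([ 2.8, -3.7, 20.4]), 'toe': array([58.3,  2.2, 16.8]), 'tail215': array([-210.6,  -26.7,   34.3]), 'yaw_pitch_roll': array([6.15, 3.71, 0.19]), 'F': array([-0.7,  0.3,  0.6]), 'M': array([-0.12,  0.42, -0.14]), 't': 8.45}
[[-0.081, 0.03, 0.111], [-0.025, 0.214, -0.007]]
[[-0.019, -0.0, 0.114], [0.0, 0.25, 0.0]]
[[-0.017, 0.0, 0.102], [-0.0, 0.225, 0.0]]
```

Emit:
{"op": "apply_moves", "data": {
  "targets": [
    [[-0.04,0.02,0.12],[-0.02,0.22,0],10],
    [[-0.02,0,0.12],[0,0.25,0],10],
    [[-0.02,0,0.1],[0,0.2,0],10]
  ]
}}

```text
time_s: 8.75
tcp_pos: [0.4904, 0.1131, 0.0397]
eef_rot: [-179.8, -1.8, -86.1]
contact_force: [-2.7, 0.8, 4.0]
gripper_width: 0.0195
```

```bash
python3 q2.py 6.2 -1.8
python3 - <<'E'
from h import *
snap('side','s6');snap('scene','sc6')
d=load('s6');cv2.imwrite('pics/s6c.png',cv2.resize(d['img'][140:290,280:440],None,fx=4,fy=4,interpolation=cv2.INTER_CUBIC))
E
```

```text
{'origin': array([ 2.6, -3.1, 20.4]), 'toe': array([58.2,  2.9, 22.2]), 'tail215': array([-211.1,  -25.9,   13.5]), 'yaw_pitch_roll': array([ 6.08, -1.84,  0.19]), 'F': array([-2.7,  0.8,  4. ]), 'M': array([ 0.11,  1.02, -0.38]), 't': 8.75}
[[-0.062, 0.051, 0.006], [-0.023, -0.005, -0.014]]
```

View pics/s6c.png

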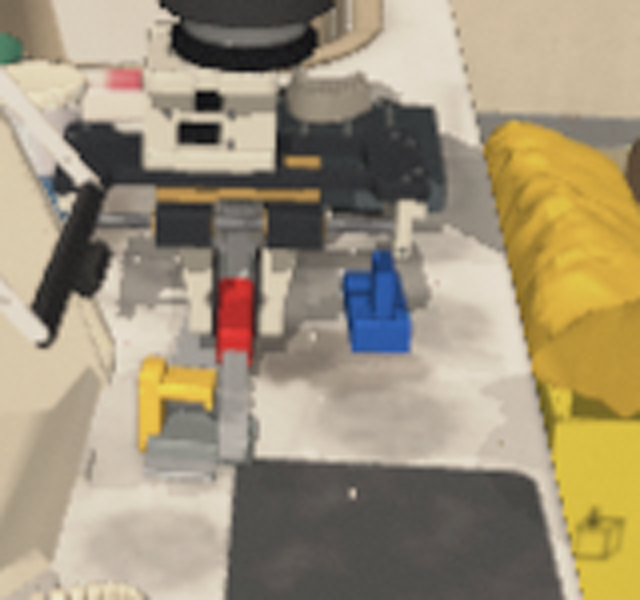

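Run:
```python
from h import *
S=Ro.from_euler('z',SY,degrees=True).inv()
for n in('s6','sc6'):
    P=xyz(load(n));Q=S.apply((P-SO).reshape(-1,3))*1000
    for x0 in (-245,-235,-225,-215,-205,-195,-185,-175):
        m=(abs(Q[:,0]-x0)<5)&(Q[:,1]<-18)&(Q[:,1]>-40)&(Q[:,2]>16)&(Q[:,2]<50)
        q=Q[m]
        if len(q): print(n,x0,len(q),'y %.1f..%.1f'%(q[:,1].min(),q[:,1].max()),'z med %.1f max %.1f'%(np.median(q[:,2]),q[:,2].max()))
```

```text
s6 -245 34 y -35.1..-22.6 z med 22.2 max 25.6
s6 -235 14 y -34.2..-21.7 z med 24.3 max 25.6
s6 -225 20 y -33.5..-21.1 z med 25.0 max 26.0
s6 -215 21 y -32.2..-19.4 z med 25.3 max 27.0
s6 -205 16 y -31.5..-18.5 z med 25.9 max 27.7
s6 -195 17 y -30.4..-18.1 z med 26.2 max 27.7
s6 -185 16 y -29.7..-18.1 z med 26.4 max 27.2
s6 -175 11 y -28.5..-19.8 z med 27.0 max 28.2
sc6 -245 21 y -35.9..-22.7 z med 23.2 max 26.4
sc6 -235 38 y -37.0..-22.1 z med 23.7 max 28.3
sc6 -225 33 y -35.6..-20.6 z med 24.0 max 26.3
sc6 -215 35 y -34.4..-20.7 z med 24.9 max 26.5
sc6 -205 31 y -33.2..-18.3 z med 24.6 max 26.6
sc6 -195 34 y -32.7..-20.3 z med 25.0 max 27.4
sc6 -185 32 y -32.1..-18.1 z med 24.8 max 27.6
sc6 -175 30 y -31.5..-18.1 z med 25.2 max 27.7
```

```bash
cat > q3.py <<'E'
from ins import *
import sys
# pitch, py, back, yaws...
p,py,b=map(float,sys.argv[1:4]);print(barnow())
g=[]
for y in sys.argv[4:]:
    A=ipose(b,0,float(y),p,py=py);g.append((A[0],A[1],1))
plan(g)
E
python3 q3.py -1.9 1.5 -2.5 5 4 3 2 1 0
```

```text
{'origin': array([ 2.6, -3.2, 20.5]), 'toe': array([58.2,  2.8, 22.3]), 'tail215': array([-211.1,  -26.2,   13.5]), 'yaw_pitch_roll': array([ 6.14, -1.87,  0.15]), 'F': array([-1.5, -1. ,  4.6]), 'M': array([-0.08,  0.55, -0.3 ]), 't': 8.85}
[[0.005, -0.085, 0.012], [-0.023, 0.004, 0.143]]
[[0.001, -0.077, 0.0], [-0.004, -0.0, 0.125]]
[[0.001, -0.077, 0.0], [-0.004, -0.0, 0.125]]
[[0.001, -0.077, 0.0], [-0.004, 0.0, 0.125]]
[[0.001, -0.077, 0.0], [-0.004, 0.0, 0.125]]
[[0.001, -0.077, 0.0], [-0.004, -0.0, 0.125]]
```

Emit:
{"op": "apply_moves", "data": {
  "targets": [
    [[0,-0.08,0.01],[-0.01,0,0.14],10],
    [[0,-0.08,0.01],[0,0,0.13],10]
  ]
}}

```text
time_s: 9.05
tcp_pos: [0.4953, 0.1133, 0.0397]
eef_rot: [-180.0, -1.8, -88.3]
contact_force: [-8.0, 4.3, 8.3]
gripper_width: 0.0195
```

```bash
python3 q3.py -1.9 1.5 -2.5 3 2 1 0
```

```text
{'origin': array([ 2.7, -3.3, 20.3]), 'toe': array([58.5,  0.5, 22.1]), 'tail215': array([-211.8,  -17.8,   13.5]), 'yaw_pitch_roll': array([ 3.86, -1.82,  0.03]), 'F': array([-8. ,  4.3,  8.3]), 'M': array([ 1.96,  3.12, -0.26]), 't': 9.05}
[[0.001, -0.11, 0.011], [-0.007, 0.01, 0.108]]
[[0.001, -0.077, 0.0], [-0.004, -0.0, 0.125]]
[[0.001, -0.077, 0.0], [-0.004, 0.0, 0.125]]
[[0.001, -0.077, 0.0], [-0.004, -0.0, 0.125]]
```

Emit:
{"op": "apply_moves", "data": {
  "targets": [
    [[0,-0.1,-0.01],[0,-0.02,0.11],10],
    [[0,-0.08,0],[0,0,0.13],10]
  ]
}}

```text
time_s: 9.25
tcp_pos: [0.5016, 0.1132, 0.0405]
eef_rot: [180.0, -1.6, -90.4]
contact_force: [-5.5, 4.1, 3.0]
gripper_width: 0.0192
```

```bash
python3 q3.py -1.8 1.5 -2.5 1 0
```

```text
{'origin': array([ 2.7, -1.8, 20.6]), 'toe': array([58.6, -0.1, 22.1]), 'tail215': array([-212.2,   -8.3,   14.6]), 'yaw_pitch_roll': array([ 1.73, -1.58, -0.01]), 'F': array([-5.5,  4.1,  3. ]), 'M': array([ 1.72,  2.06, -0.3 ]), 't': 9.25}
[[-0.004, -0.105, 0.024], [-0.002, 0.027, 0.092]]
[[0.001, -0.077, 0.0], [-0.004, -0.0, 0.125]]
```

Emit:
{"op": "apply_moves", "data": {
  "targets": [
    [[0,-0.1,0.02],[0,0.02,0.1],10],
    [[0,-0.06,0],[0,0,0.1],10],
    [[0,0,0],[0,0,0],10]
  ]
}}

```text
time_s: 9.55
tcp_pos: [0.5073, 0.113, 0.0401]
eef_rot: [179.9, -1.6, -92.4]
contact_force: [-4.1, 3.0, 3.2]
gripper_width: 0.0195
```

```bash
python3 q3.py 0 1.5 -2.5 0
python3 - <<'E'
from h import *
snap('side','s7');snap('scene','sc7')
d=load('s7');cv2.imwrite('pics/s7c.png',cv2.resize(d['img'][140:290,280:440],None,fx=4,fy=4,interpolation=cv2.INTER_CUBIC))
E
```

```text
{'origin': array([ 2.8, -0.7, 20.3]), 'toe': array([58.7, -1. , 21.8]), 'tail215': array([-212.2,    0.3,   14.3]), 'yaw_pitch_roll': array([-0.26, -1.59, -0.07]), 'F': array([-4.1,  3. ,  3.2]), 'M': array([ 1.37,  1.52, -0.36]), 't': 9.55}
[[0.011, -0.04, -0.084], [0.009, -0.199, -0.033]]
```

View pics/s7c.png

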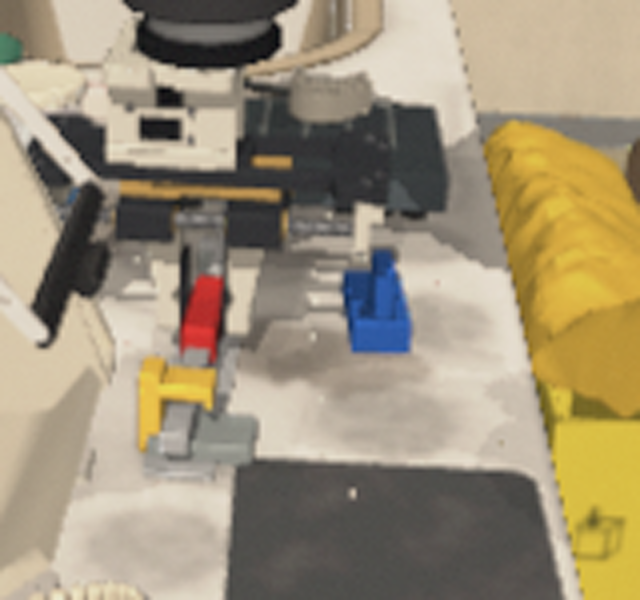

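The bar's tail now sits under the yellow hook lip (~175,415). I'll ease it up against the lip and release.

Emit:
{"op": "apply_moves", "data": {
  "targets": [
    [[0,0,-0.04],[0,-0.1,0],10],
    [[0,0,-0.04],[0,-0.1,0],10],
    [[0,0,0],[0,0,0],10]
  ],
  "squeeze": 20
}}

```text
time_s: 9.95
tcp_pos: [0.5074, 0.1123, 0.0443]
eef_rot: [179.9, 0.2, -92.5]
contact_force: [-3.8, 2.6, 2.6]
gripper_width: 0.0199
```

```bash
python3 q3.py 0 1.5 -2.5 0
```

```text
{'origin': array([ 2.7, -0.7, 20.4]), 'toe': array([58.7, -1. , 20.2]), 'tail215': array([-212.3,    0.5,   21.1]), 'yaw_pitch_roll': array([-0.32,  0.18, -0.07]), 'F': array([-3.8,  2.6,  2.6]), 'M': array([ 1.15,  1.24, -0.3 ]), 't': 9.95}
[[-0.007, -0.036, 0.02], [0.008, 0.022, -0.04]]
```

Seated. I'll open to 50 mm and rise.

Emit:
{"op": "apply_moves", "data": {
  "targets": [
    [[0,0,0],[0,0,0],22],
    [[0,0,0],[0,0,0],30],
    [[0,0,0],[0,0,0],45],
    [[0,0,0],[0,0,0],50],
    [[0,0,0],[0,0,0],50]
  ]
}}

```text
time_s: 10.45
tcp_pos: [0.5089, 0.112, 0.0444]
eef_rot: [-179.9, 0.2, -92.4]
contact_force: [1.1, 0.0, -0.4]
gripper_width: 0.0469
```

Emit:
{"op": "apply_moves", "data": {
  "targets": [
    [[0,0,-0.5],[0,0,0],50],
    [[0,0,-1],[0,0,0],50],
    [[0,0,-1],[0,0,0],50],
    [[0,0,-1],[0,0,0],50],
    [[0,0,-1],[0,0,0],50]
  ]
}}

```text
time_s: 10.95
tcp_pos: [0.5053, 0.1097, 0.2238]
eef_rot: [179.3, -0.3, -92.4]
contact_force: [-0.4, 0.5, -0.2]
gripper_width: 0.05
```

Emit:
{"op": "apply_moves", "data": {
  "targets": [
    [[0,0,-0.5],[0,0,0],50],
    [[-0.5,0.3,0],[0,0,0],50],
    [[0,0,0],[0,0,0],50]
  ]
}}

```text
time_s: 11.25
tcp_pos: [0.4968, 0.1317, 0.252]
eef_rot: [179.9, 0.0, -92.4]
contact_force: [-0.0, -0.3, 0.4]
gripper_width: 0.0501
```

Run:
```python
from h import *
d,s=snap('wrist','w8');print(s['tcp_pos'],s['eef_rot'],s['time_s'],s['contact_force'])
snap('side','s8')
```

```text
[0.49682186 0.13169116 0.25199848] [ 1.79939333e+02  4.21184571e-02 -9.24461950e+01] 11.25 [-0.03923037 -0.26925099  0.38927189]
```

View pics/w8.png

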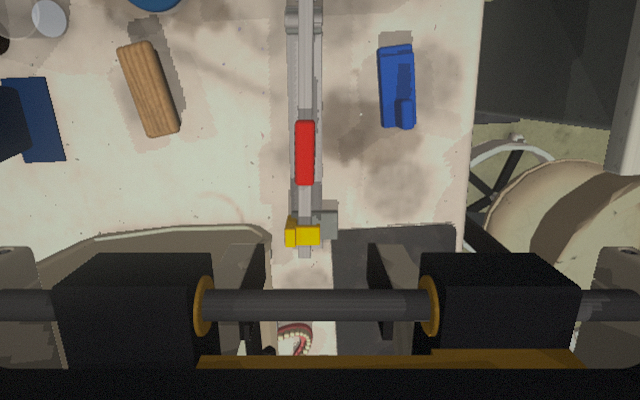

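The bar is parked under the hook (300,232) and released. Next: shim pose, and the slab pose after lifting.

Run:
```python
from h import *
d=load('w8');P=xyz(d);hsv=cv2.cvtColor(d['img'],cv2.COLOR_BGR2HSV)
m=((hsv[...,0]>105)&(hsv[...,0]<125))&(hsv[...,1]>150); m[:,:365]=0;m[:,430:]=0;m[140:]=0
def show(n,t):
    q=P[t]; c,s,a=cv2.minAreaRect((q[:,:2]*1000).astype(np.float32)); print(n,len(q),np.round(c,1),np.round(s,1),round(a,2),'mean',(q.mean(0)*1000).round(1), 'ymin/max',(q[:,1].min()*1000).round(1),(q[:,1].max()*1000).round(1))
    # axis line by row mid
    ys=[];xs=[]
    for v in np.unique(np.where(t)[0]):
        u=np.where(t[v])[0]
        if len(u)>3: ys.append(P[v,u,1].mean());xs.append((P[v,u,0].min()+P[v,u,0].max())/2)
    f=np.polyfit(ys,xs,1);print('  slope',f,'res',np.std(np.array(xs)-np.polyval(f,ys)))
z=P[...,2]
show('all',m&(z>.005)&(z<.06));show('body',m&(z>.012)&(z<.0235));show('fin',m&(z>.045)&(z<.058))
# slab top tilt from s8 scene
for n in ['s8','w8']:
    Q=xyz(load(n));
    for x in (.40,.43,.46,.50,.53):
        k=(abs(Q[...,0]-x)<.004)&(Q[...,1]<-.05)&(Q[...,1]>-.08)&(Q[...,2]>.01)
        if k.sum():print(n,x,Q[k].mean(0).round(4),Q[k][:,2].max())
```

```text
all 2101 [411.   51.4] [33.4 77.2] 4.42 mean [413.1  50.5  25.2] ymin/max 12.6 90.4
  slope [-0.04761854  0.41356477] res 0.0018626202703671908
body 1775 [411.   51.4] [33.4 77.2] 4.42 mean [413.9  45.7  19.9] ymin/max 12.6 90.4
  slope [-0.03141758  0.41296211] res 0.002496514241887699
fin 322 [408.8  76.4] [11.4 26.6] 4.16 mean [409.1  76.7  54.1] ymin/max 63.0 89.5
  slope [-0.05190488  0.41292595] res 0.0003557376472125713
s8 0.4 [ 0.4001 -0.0596  0.0415] 0.0521045325932486
s8 0.43 [ 0.4299 -0.0597  0.0405] 0.05314535947238408
s8 0.46 [ 0.4597 -0.0589  0.0418] 0.05244223622307498
s8 0.5 [ 0.4997 -0.0593  0.0418] 0.05224640965476324
s8 0.53 [ 0.5303 -0.0598  0.0423] 0.05259597715024156
```

Run:
```python
from h import *
P=xyz(load('scene0'))[175:205,420:452].reshape(-1,3);q=P[(P[:,2]>.045)&(P[:,2]<.09)];print('cast',q.min(0),q.max(0))
plan([([.4095,.0764,.13],-85.7,5),([.4095,.0764,.041],-85.7,3)])
```

```text
cast [ 0.41021235 -0.21953723  0.04510894] [ 0.46674276 -0.16538924  0.07216736]
[[0.29, 0.426, 0.608], [0.003, -0.0, -0.168]]
[[0.28, 0.433, 0.608], [0.003, -0.0, -0.168]]
[[0.269, 0.439, 0.607], [0.003, -0.0, -0.168]]
[[0.259, 0.446, 0.607], [0.003, -0.0, -0.168]]
[[0.249, 0.452, 0.607], [0.003, -0.0, -0.168]]
[[-0.0, -0.0, 0.742], [0.0, -0.0, -0.0]]
[[-0.0, -0.0, 0.742], [0.0, -0.0, -0.0]]
[[-0.0, -0.0, 0.742], [0.0, -0.0, -0.0]]
```

Emit:
{"op": "apply_moves", "data": {
  "targets": [
    [[0.29,0.43,0.6],[0,0,-0.17],40],
    [[0.28,0.43,0.6],[0,0,-0.17],40],
    [[0.27,0.44,0.6],[0,0,-0.17],40],
    [[0.26,0.45,0.6],[0,0,-0.17],40],
    [[0.25,0.45,0.6],[0,0,-0.17],40]
  ]
}}

```text
time_s: 11.85
tcp_pos: [0.4096, 0.0739, 0.1276]
eef_rot: [-180.0, -0.1, -85.3]
contact_force: [0.8, 0.3, -0.0]
gripper_width: 0.0402
```

Run:
```python
from h import *
s=r.get_state();print(s['tcp_pos'],s['eef_rot'])
plan([([.4090,.0764,.041],-85.7,3)])
```

```text
[0.4095767  0.07386674 0.12755043] [-1.79989177e+02 -5.41807002e-02 -8.53429273e+01]
[[-0.022, 0.003, 0.721], [-0.0, -0.002, 0.015]]
[[-0.022, 0.003, 0.721], [-0.0, -0.002, 0.015]]
[[-0.022, 0.003, 0.721], [-0.0, -0.002, 0.015]]
```

Emit:
{"op": "apply_moves", "data": {
  "targets": [
    [[-0.02,0,0.72],[0,0,0.02],40],
    [[-0.02,0,0.72],[0,0,0.02],40],
    [[-0.02,0,0.7],[0,0,0],40],
    [[0,0,0],[0,0,0],25],
    [[0,0,0],[0,0,0],12]
  ]
}}

```text
time_s: 12.35
tcp_pos: [0.4047, 0.0707, 0.0359]
eef_rot: [179.6, -0.3, -85.7]
contact_force: [0.8, 1.8, 7.1]
gripper_width: 0.0328
```

Emit:
{"op": "apply_moves", "data": {
  "targets": [
    [[0,0,0],[0,0,0],5],
    [[0,0,0],[0,0,0],5]
  ]
}}

```text
time_s: 12.55
tcp_pos: [0.4068, 0.0717, 0.0383]
eef_rot: [179.8, -0.3, -85.6]
contact_force: [0.5, -0.1, -0.9]
gripper_width: 0.0259
```

Emit:
{"op": "apply_moves", "data": {
  "targets": [
    [[-0.1,-0.05,-0.07],[0,0,0],20],
    [[0,0,0],[0,0,0],11],
    [[0,0,0],[0,0,0],8],
    [[0,0,0],[0,0,0],8]
  ]
}}

```text
time_s: 12.95
tcp_pos: [0.4094, 0.0767, 0.0438]
eef_rot: [180.0, -0.1, -85.7]
contact_force: [0.7, -0.6, -0.5]
gripper_width: 0.0263
```

Run:
```python
from h import *
d,s=snap('wrist','w9');print(s['gripper_width'],s['tcp_pos'])
snap('side','s9');d=load('s9');cv2.imwrite('pics/s9c.png',cv2.resize(d['img'][140:290,280:440],None,fx=4,fy=4,interpolation=cv2.INTER_CUBIC))
```

```text
0.02629669214364683 [0.40938835 0.07674793 0.04377791]
```

View pics/w9.png

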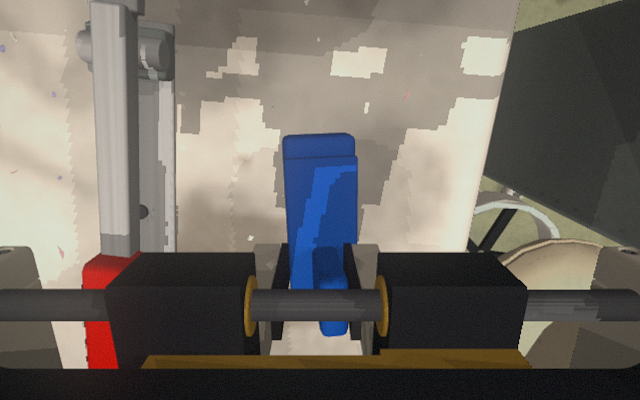

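View pics/s9c.png

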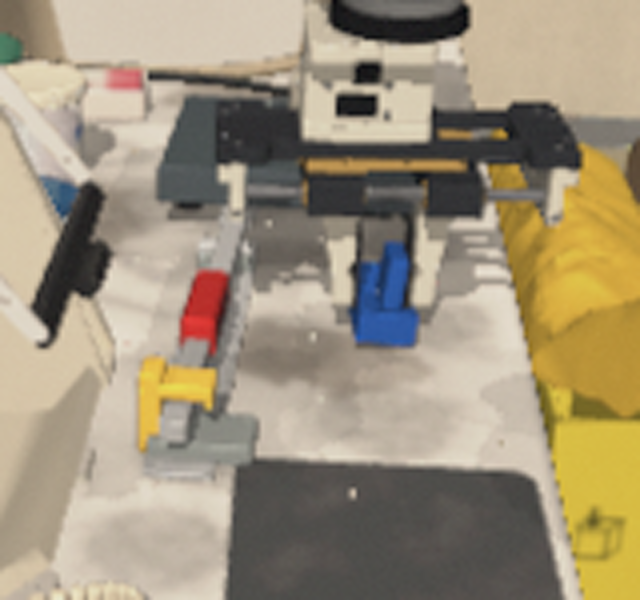

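Emit:
{"op": "apply_moves", "data": {
  "targets": [
    [[0,0,0],[0,0,0],35],
    [[0,0,0],[0,0,0],50],
    [[0,0,0],[0,0,0],60]
  ]
}}

```text
time_s: 13.35
tcp_pos: [0.4091, 0.0765, 0.0435]
eef_rot: [179.9, -0.2, -85.7]
contact_force: [-0.6, -0.6, 0.8]
gripper_width: 0.0447
```

Emit:
{"op": "apply_moves", "data": {
  "targets": [
    [[0,0,-1],[0,0,0],60],
    [[0,0,-1],[0,0,0],60],
    [[-0.5,0,-0.5],[0,0,0],60],
    [[0,0,0],[0,0,0],60]
  ]
}}

```text
time_s: 13.75
tcp_pos: [0.407, 0.0962, 0.1458]
eef_rot: [179.7, -0.3, -85.7]
contact_force: [-0.9, 0.3, -0.4]
gripper_width: 0.0597
```

```bash
cat > shim.py <<'E'
from h import *
import sys
def shim(fn,box):
    d=load(fn);P=xyz(d);hsv=cv2.cvtColor(d['img'],cv2.COLOR_BGR2HSV)
    m=((hsv[...,0]>105)&(hsv[...,0]<125))&(hsv[...,1]>150); k=np.zeros_like(m);k[box[1]:box[3],box[0]:box[2]]=1;m&=k
    z=P[...,2]
    for n,t in(('body',m&(z>.012)&(z<.0235)),('fin',m&(z>.045)&(z<.060))):
        q=P[t]
        if len(q)<20: continue
        c,s,a=cv2.minAreaRect((q[:,:2]*1000).astype(np.float32)); print(n,len(q),np.round(c,1),np.round(s,1),round(a,2),'zmed',np.median(q[:,2]).round(4),'ymin/max',q[:,1].min().round(4),q[:,1].max().round(4))
if __name__=='__main__':
    d,s=snap('wrist',sys.argv[1]);print(s['tcp_pos'],s['eef_rot'],s['time_s'],s['gripper_width'])
    shim(sys.argv[1],list(map(int,sys.argv[2:6])))
E
python3 shim.py w10 200 0 480 330
```

```text
[0.40699395 0.09624829 0.14576949] [179.67935362  -0.31793971 -85.71916885] 13.75 0.05973946438626464
body 3561 [407.9  55.2] [33.  77.4] 5.63 zmed 0.0203 ymin/max 0.0155 0.0952
fin 589 [405.9  80.3] [11.1 26.3] 4.52 zmed 0.0541 ymin/max 0.0671 0.0934
```

View pics/w10.png

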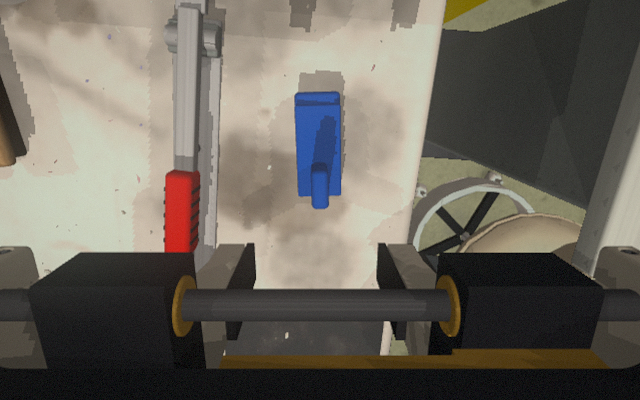

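The earlier close caught the shim's body; it is flat and fine, with its fin now at (.4059,.0803). I'll retry higher and centred.

Run:
```python
from h import *
plan([([.4062,.0800,.048],-85.2,3)])
```

```text
[[0.122, 0.003, 0.805], [0.018, -0.015, -0.022]]
[[0.124, 0.005, 0.805], [0.018, -0.015, -0.022]]
[[0.125, 0.007, 0.804], [0.018, -0.015, -0.022]]
```

Emit:
{"op": "apply_moves", "data": {
  "targets": [
    [[0.12,0,0.8],[0.02,-0.01,-0.02],40],
    [[0.12,0,0.8],[0.02,-0.01,-0.02],36],
    [[0.12,0,0.75],[0.02,-0.01,-0.02],32],
    [[0,0,0],[0,0,0],32]
  ],
  "squeeze": 30
}}

```text
time_s: 14.2
tcp_pos: [0.4057, 0.0788, 0.0468]
eef_rot: [-179.9, -0.1, -85.2]
contact_force: [-0.4, -0.6, 1.2]
gripper_width: 0.0344
```

Run:
```python
from h import *
s=r.get_state();print(s['tcp_pos'],s['eef_rot'],s['gripper_width'])
plan([([.4062,.0800,.046],-85.2,1)])
```

```text
[0.40569833 0.07877376 0.04677176] [-1.79936337e+02 -7.71821304e-02 -8.51955344e+01] 0.03441457679229636
[[-0.03, -0.015, 0.019], [-0.008, -0.01, 0.001]]
```

Emit:
{"op": "apply_moves", "data": {
  "targets": [
    [[-0.03,-0.01,0],[0,0,0],20],
    [[0,0,0],[0,0,0],10],
    [[0,0,0],[0,0,0],8],
    [[0,0,0],[0,0,0],8]
  ]
}}

```text
time_s: 14.6
tcp_pos: [0.4067, 0.0803, 0.0486]
eef_rot: [-179.9, -0.1, -85.2]
contact_force: [0.4, -0.1, -1.2]
gripper_width: 0.0116
```

Run:
```python
from h import *
s=r.get_state();print(s['tcp_pos'],s['eef_rot'],s['gripper_width'],s['contact_force'])
```

```text
[0.4066783  0.08031159 0.04858825] [-1.79937873e+02 -1.09709959e-01 -8.51909403e+01] 0.011601108730806936 [ 0.38767208 -0.07459481 -1.21447634]
```

```bash
cat >> h.py <<'E'
def slabpt(x,y,z=0): 
    c=np.array([.459,-.1445]);return [*(c+x/1000*np.array([-.0209,-1])+y/1000*np.array([1,-.0209])),z]
def inslab(p):
    q=np.array(p[:2])-np.array([.459,-.1445]);return (np.array([q@np.array([-.0209,-1]),q@np.array([1,-.0209])])*1000).round(1)
E
python3 - <<'E'
from h import *
print(slabpt(-165,-40))
plan([(slabpt(-165,-40,.0483),-91.2,4)])
E
```

```text
[np.float64(0.42244850000000006), np.float64(0.021336000000000018), 0]
[[0.376, -0.067, 0.003], [-0.002, -0.003, 0.188]]
[[0.374, -0.077, 0.002], [-0.002, -0.003, 0.188]]
[[0.372, -0.087, 0.002], [-0.002, -0.003, 0.188]]
[[0.369, -0.097, 0.002], [-0.002, -0.003, 0.188]]
```

Emit:
{"op": "apply_moves", "data": {
  "targets": [
    [[0.37,-0.07,0],[0,0,0.19],8],
    [[0.37,-0.08,0],[0,0,0.19],8],
    [[0.37,-0.09,0],[0,0,0.19],8],
    [[0.37,-0.1,0],[0,0,0.19],8],
    [[0,0,0],[0,0,0],8]
  ]
}}

```text
time_s: 15.1
tcp_pos: [0.426, 0.0225, 0.0527]
eef_rot: [-179.5, 0.2, -91.3]
contact_force: [0.3, -0.8, -0.2]
gripper_width: 0.0118
```

Run:
```python
from h import *
s=r.get_state();print(s['tcp_pos'],s['eef_rot'],s['contact_force'],inslab(s['tcp_pos']))
d,s=snap('wrist','w11');snap('side','s11');d=load('s11');cv2.imwrite('pics/s11c.png',cv2.resize(d['img'][140:290,280:440],None,fx=4,fy=4,interpolation=cv2.INTER_CUBIC))
d=load('w11');P=xyz(d);hsv=cv2.cvtColor(d['img'],cv2.COLOR_BGR2HSV)
m=((hsv[...,0]>105)&(hsv[...,0]<125))&(hsv[...,1]>150)&(P[...,2]>-.01)&(P[...,2]<.03)
for v in range(100,260,10):
    u=np.where(m[v,200:450])[0]+200
    if len(u)>5: print(v,len(u),'x',P[v,u,0].min().round(4),P[v,u,0].max().round(4),'y',P[v,u,1].mean().round(4),'z',np.median(P[v,u,2]).round(4))
```

```text
[0.42597055 0.02248568 0.05274405] [-179.48432697    0.18926032  -91.31983651] [ 0.27920439 -0.82240641 -0.21972029] [-166.3  -36.5]
130 67 x 0.409 0.441 y -0.0393 z 0.0206
140 66 x 0.4091 0.4415 y -0.0345 z 0.0208
150 68 x 0.409 0.4416 y -0.0303 z 0.0251
160 68 x 0.4089 0.4414 y -0.0254 z 0.0249
170 64 x 0.4095 0.4416 y -0.0205 z 0.025
180 67 x 0.4093 0.4419 y -0.0155 z 0.025
190 66 x 0.4094 0.4416 y -0.0104 z 0.025
200 65 x 0.4099 0.4419 y -0.0052 z 0.0251
210 65 x 0.4098 0.4421 y 0.0 z 0.0253
220 65 x 0.4098 0.4424 y 0.0055 z 0.025
230 63 x 0.4098 0.4423 y 0.0106 z 0.0254
240 39 x 0.4103 0.4424 y 0.0165 z 0.0252
```

View pics/w11.png

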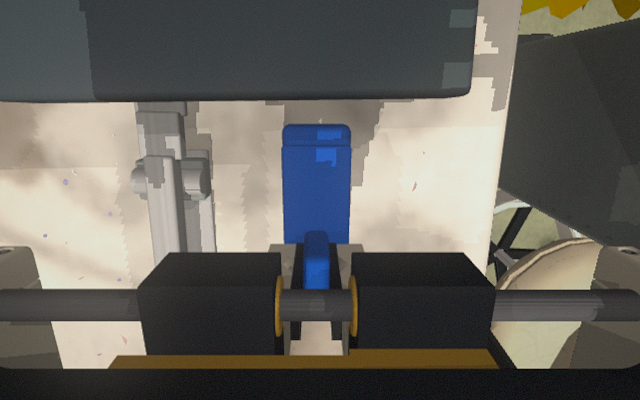

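View pics/s11c.png

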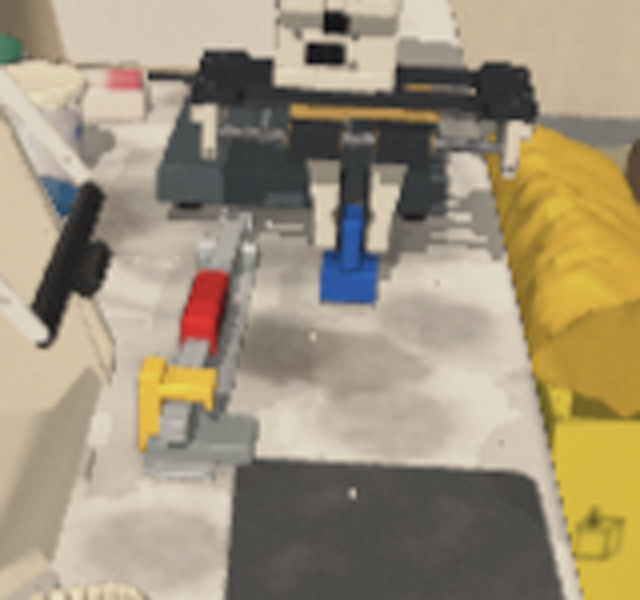

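Run:
```python
from h import *
d=load('w11');P=xyz(d)
for v in (40,60,80):
    u=[u for u in range(430,490) if .03<P[v,u,2]<.07]; print(v,P[v,u[-1]].round(4))
for u in (150,250,320,400,450):
    v=[v for v in range(60,115) if .03<P[v,u,2]<.07]; print(u,P[v[-1],u].round(4),P[v[-3],u].round(4))
plan([(slabpt(-163,-40,.0482),-91.2,1)])
```

```text
40 [ 0.3642 -0.0745  0.0476]
60 [ 0.3647 -0.0674  0.0487]
80 [ 0.3649 -0.0601  0.0493]
150 [ 0.4992 -0.0548  0.0301] [ 0.4912 -0.0559  0.047 ]
250 [ 0.4526 -0.0548  0.0386] [ 0.4507 -0.0558  0.0485]
320 [ 0.4229 -0.0545  0.0391] [ 0.4229 -0.0555  0.049 ]
400 [ 0.3894 -0.0542  0.0393] [ 0.3916 -0.0552  0.0492]
450 [ 0.3702 -0.0542  0.0441] [ 0.3723 -0.0551  0.0497]
[[0.102, 0.086, 0.111], [-0.066, 0.024, -0.004]]
```

Emit:
{"op": "apply_moves", "data": {
  "targets": [
    [[0.05,0.09,0.1],[-0.06,0.02,0],8],
    [[0,0,0],[0,0,0],8]
  ]
}}

```text
time_s: 15.4
tcp_pos: [0.4221, 0.0223, 0.0489]
eef_rot: [-179.9, 0.1, -91.1]
contact_force: [0.2, 0.3, 0.6]
gripper_width: 0.0121
```

```bash
cat > q4.py <<'E'
from h import *
import sys
s=r.get_state();i=inslab(s['tcp_pos']);print(s['tcp_pos'].round(4),s['eef_rot'].round(2),'F',s['contact_force'].round(1),'fin in slab',i,'nose in',i[0]+65+90,s['time_s'])
x=float(sys.argv[1]);plan([(slabpt(x,-40,float(sys.argv[2])),-91.2,int(sys.argv[3]))])
E
python3 q4.py -145 .0480 2
```

```text
[0.4221 0.0223 0.0489] [-1.7993e+02  6.0000e-02 -9.1150e+01] F [0.2 0.3 0.6] fin in slab [-166.   -40.4] nose in -11.0 15.4
[[0.262, -0.005, 0.01], [-0.004, 0.004, 0.003]]
[[0.262, -0.005, 0.011], [-0.004, 0.004, 0.003]]
```

Emit:
{"op": "apply_moves", "data": {
  "targets": [
    [[0.28,0,0.03],[0,0,0],8],
    [[0.28,0,0.03],[0,0,0],8]
  ]
}}

```text
time_s: 15.6
tcp_pos: [0.4247, 0.0024, 0.0479]
eef_rot: [-179.6, 0.2, -90.9]
contact_force: [-1.5, 12.4, 19.4]
gripper_width: 0.0116
```

```bash
python3 q4.py -138 .0480 1
```

```text
[0.4247 0.0024 0.0479] [-179.6     0.23  -90.85] F [-1.5 12.4 19.4] fin in slab [-146.2  -37.3] nose in 8.800000000000011 15.6
[[0.202, 0.068, -0.005], [-0.05, 0.029, 0.043]]
```

Emit:
{"op": "apply_moves", "data": {
  "targets": [
    [[0,0.06,-0.05],[-0.04,0.02,0.03],8],
    [[0,0,0],[0,0,0],8]
  ]
}}

```text
time_s: 15.8
tcp_pos: [0.4228, 0.002, 0.0503]
eef_rot: [-179.9, 0.1, -91.1]
contact_force: [0.0, -0.6, -1.2]
gripper_width: 0.0118
```

```bash
python3 q4.py -138 .0485 1
```

```text
[0.4228 0.002  0.0503] [-1.7986e+02  1.0000e-01 -9.1070e+01] F [ 0.  -0.6 -1.2] fin in slab [-145.7  -39.3] nose in 9.300000000000011 15.8
[[0.192, 0.019, 0.044], [-0.017, 0.013, 0.016]]
```

Emit:
{"op": "apply_moves", "data": {
  "targets": [
    [[0.12,0.02,0.025],[0,0,0.01],8],
    [[0.1,0,0],[0,0,0],8]
  ]
}}

```text
time_s: 16.0
tcp_pos: [0.4211, -0.0073, 0.0488]
eef_rot: [-179.9, 0.1, -91.1]
contact_force: [0.8, 0.4, -1.0]
gripper_width: 0.012
```

```bash
python3 q4.py -136 .0490 1
```

```text
[ 0.4211 -0.0073  0.0488] [-1.7992e+02  8.0000e-02 -9.1100e+01] F [ 0.8  0.4 -1. ] fin in slab [-136.4  -40.7] nose in 18.599999999999994 16.0
[[0.008, -0.017, -0.005], [-0.011, 0.01, 0.013]]
```

Emit:
{"op": "apply_moves", "data": {
  "targets": [
    [[0.04,0,0],[0,0,0],8],
    [[0.04,0,0],[0,0,0],8]
  ],
  "squeeze": 10
}}

```text
time_s: 16.2
tcp_pos: [0.4204, -0.0115, 0.0483]
eef_rot: [-180.0, 0.0, -91.1]
contact_force: [0.1, -0.1, -0.2]
gripper_width: 0.0115
```

Emit:
{"op": "apply_moves", "data": {
  "targets": [
    [[0.05,0,0],[0,0,0],8],
    [[0.05,0,0],[0,0,0],8]
  ]
}}

```text
time_s: 16.4
tcp_pos: [0.4206, -0.0153, 0.0483]
eef_rot: [-179.9, 0.1, -91.1]
contact_force: [-4.0, 14.6, 5.7]
gripper_width: 0.0126
```

```bash
python3 q4.py -126 .0485 1
```

```text
[ 0.4206 -0.0153  0.0483] [-1.7995e+02  1.0000e-01 -9.1140e+01] F [-4.  14.6  5.7] fin in slab [-128.4  -41.1] nose in 26.599999999999994 16.4
[[0.058, -0.026, -0.004], [-0.007, 0.012, 0.008]]
```

Emit:
{"op": "apply_moves", "data": {
  "targets": [
    [[0,0,0],[0,0,0],8]
  ]
}}

```text
time_s: 16.5
tcp_pos: [0.4206, -0.015, 0.0484]
eef_rot: [-179.9, 0.1, -91.2]
contact_force: [-2.3, 3.1, 0.3]
gripper_width: 0.0121
```

```bash
python3 q4.py -126 .0485 1;  python3 - <<'E'
from h import *
d,s=snap('wrist','w12');P=xyz(d:=load('w12'));hsv=cv2.cvtColor(d['img'],cv2.COLOR_BGR2HSV)
m=((hsv[...,0]>105)&(hsv[...,0]<125))&(hsv[...,1]>150)&(P[...,2]>-.01)&(P[...,2]<.03)
for v in range(60,260,20):
    u=np.where(m[v,200:450])[0]+200
    if len(u)>5: print(v,len(u),'x',P[v,u,0].min().round(4),P[v,u,0].max().round(4),'y',P[v,u,1].mean().round(4),'z',np.median(P[v,u,2]).round(4))
print(s['contact_force'])
E
```

```text
[ 0.4206 -0.015   0.0484] [-1.7995e+02  1.4000e-01 -9.1180e+01] F [-2.3  3.1  0.3] fin in slab [-128.7  -41.1] nose in 26.30000000000001 16.5
[[0.065, -0.027, -0.004], [-0.007, 0.018, 0.003]]
200 66 x 0.4037 0.4363 y -0.0428 z 0.0207
220 64 x 0.4043 0.4363 y -0.0321 z 0.0209
240 39 x 0.4041 0.4368 y -0.021 z 0.0208
[-2.30902081  3.09402955  0.2926044 ]
```

View pics/w12.png

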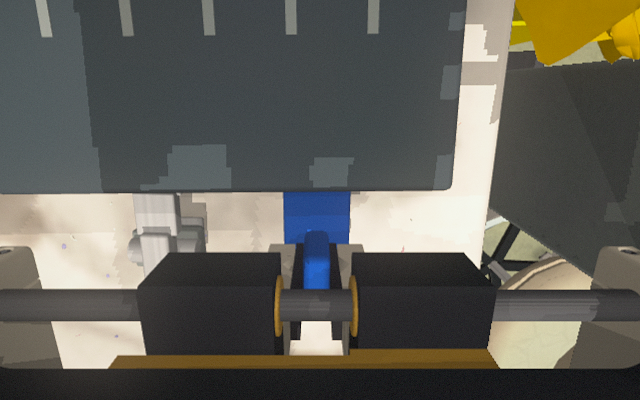

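Run:
```python
from h import *
for n in ('w2','w11','w12','s8','side0'):
    P=xyz(load(n)).reshape(-1,3)
    k=(P[:,0]>.375)&(P[:,0]<.54)&(P[:,1]<-.06)&(P[:,1]>-.15)&(P[:,2]>.035)&(P[:,2]<.065)
    q=P[k]; 
    if len(q)<50: continue
    A=np.c_[q[:,0]-.461,q[:,1]+.0545,np.ones(len(q))];c=np.linalg.lstsq(A,q[:,2],rcond=None)[0]
    for _ in range(3):
        e=q[:,2]-A@c;g=abs(e)<.003;c=np.linalg.lstsq(A[g],q[g,2],rcond=None)[0]
    print(n,len(q),'slope x %.4f y %.4f  z at front edge %.4f'%tuple(c))
```

```text
w2 7206 slope x 0.0005 y 0.0000  z at front edge 0.0404
w11 37745 slope x 0.0018 y 0.0677  z at front edge 0.0511
w12 78060 slope x 0.0019 y 0.0661  z at front edge 0.0510
s8 625 slope x 0.0012 y 0.0649  z at front edge 0.0519
side0 740 slope x 0.0002 y -0.0031  z at front edge 0.0413
```

The shim is flat (top at z ≈ 20.7 mm), in line, nose about 26 mm in, pressing the rib with about 3 N. Releasing it.

Emit:
{"op": "apply_moves", "data": {
  "targets": [
    [[0,0,0.01],[0,0,0],14],
    [[0,0,0],[0,0,0],20],
    [[0,0,0],[0,0,0],26],
    [[0,0,0],[0,0,0],30]
  ]
}}

```text
time_s: 16.95
tcp_pos: [0.4209, -0.0153, 0.0481]
eef_rot: [-179.9, 0.1, -91.1]
contact_force: [-0.7, -0.8, -0.2]
gripper_width: 0.0282
```

Emit:
{"op": "apply_moves", "data": {
  "targets": [
    [[0,0,-0.6],[0,0,0],30],
    [[0,0,-1],[0,0,0],30],
    [[0,0,-1],[0,0,0],40],
    [[-0.5,0,-1],[0,0,0],50]
  ]
}}

```text
time_s: 17.35
tcp_pos: [0.4171, 0.0019, 0.1914]
eef_rot: [179.3, -0.2, -91.3]
contact_force: [1.6, 1.4, 0.2]
gripper_width: 0.041
```

```bash
python3 shim.py w13 200 0 480 330
python3 - <<'E'
from h import *
T,o=bar2tcp(np.array([2.7,-.7,20])/1000,-.3,0); print(T,o)
plan([(T+np.array([0,0,.06]),o[2],5),(T,o[2],2)])
E
```

```text
[0.41708412 0.00189479 0.19137488] [179.31724175  -0.23079318 -91.27141565] 17.35 0.040950757134842905
body 1661 [420.4 -26.6] [51.3 32.9] 88.75 zmed 0.0204 ymin/max -0.0526 -0.0007
fin 401 [421.1 -13.8] [26.   9.8] 88.68 zmed 0.0542 ymin/max -0.0269 -0.0007
[0.50735638 0.11240933 0.0435    ] [180, 0, -92.45]
[[-0.547, -0.42, 0.473], [0.002, -0.002, 0.032]]
[[-0.549, -0.417, 0.473], [0.002, -0.002, 0.032]]
[[-0.55, -0.415, 0.473], [0.002, -0.002, 0.032]]
[[-0.552, -0.412, 0.473], [0.002, -0.002, 0.032]]
[[-0.554, -0.41, 0.474], [0.002, -0.002, 0.032]]
[[0.0, -0.0, 0.75], [-0.0, 0.0, 0.0]]
[[0.0, -0.0, 0.75], [-0.0, 0.0, 0.0]]
```

View pics/w13.png

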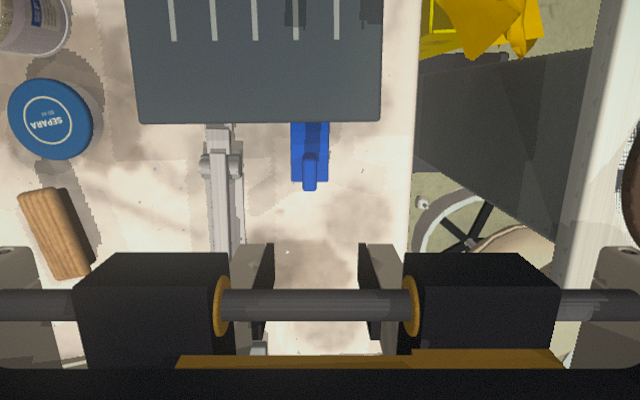

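The shim stays flat under the edge (fin at 310,170). Now back to the bar.

Emit:
{"op": "apply_moves", "data": {
  "targets": [
    [[-0.55,-0.42,0.3],[0,0,0.03],50],
    [[-0.55,-0.42,0.3],[0,0,0.03],50],
    [[-0.55,-0.42,0.4],[0,0,0.03],50],
    [[-0.55,-0.42,0.5],[0,0,0.03],50],
    [[-0.55,-0.4,0.5],[0,0,0.03],50]
  ]
}}

```text
time_s: 17.9
tcp_pos: [0.5135, 0.1172, 0.1249]
eef_rot: [-179.2, 0.5, -92.4]
contact_force: [-0.4, -1.0, -0.4]
gripper_width: 0.0499
```

Run:
```python
from h import *
d,s=snap('wrist','w14');P=xyz(d:=load('w14'));hsv=cv2.cvtColor(d['img'],cv2.COLOR_BGR2HSV)
print(s['tcp_pos'],s['eef_rot'])
m=((hsv[...,0]<8)|(hsv[...,0]>172))&(hsv[...,1]>180)&(P[...,2]>.041)&(P[...,2]<.048)&(P[...,0]>.45)&(P[...,0]<.55)&(P[...,1]>.03)&(P[...,1]<.2)
q=P[m];print(len(q),q.min(0),q.max(0),np.median(q,0));c,sz,a=cv2.minAreaRect((q[:,:2]*1000).astype(np.float32));print(c,sz,a)
T,o=bar2tcp(np.array([2.7,-.7,20])/1000,-.3,0)
plan([(T+np.array([0,0,.002]),o[2],2)])
```

```text
[0.51345583 0.11724989 0.12489754] [-179.16692043    0.45888235  -92.42356335]
2529 [0.49674478 0.07881078 0.04100127] [0.51851368 0.14305432 0.04654995] [0.50755967 0.10870961 0.04431257]
(507.5096435546875, 110.64385986328125) (64.07849884033203, 19.105073928833008) 86.6248779296875
[[0.098, 0.103, 0.95], [-0.045, 0.024, 0.003]]
[[0.094, 0.097, 0.95], [-0.045, 0.024, 0.003]]
```

Emit:
{"op": "apply_moves", "data": {
  "targets": [
    [[0.1,0.1,0.6],[-0.05,0.02,0.01],50],
    [[0.09,0.1,0.65],[-0.04,0.02,0.01],50],
    [[0,0,0.6],[0,0,0],50],
    [[0,0,0],[0,0,0],50]
  ]
}}

```text
time_s: 18.35
tcp_pos: [0.5076, 0.1135, 0.0432]
eef_rot: [179.9, -0.1, -92.4]
contact_force: [-0.9, -0.0, -0.4]
gripper_width: 0.0498
```

Run:
```python
from h import *
s=r.get_state();print(s['tcp_pos'],s['eef_rot'],s['contact_force'])
T,o=bar2tcp(np.array([2.7,-.7,20])/1000,-.3,0)
plan([(T,o[2],1)])
```

```text
[0.50762634 0.11353883 0.0431503 ] [ 1.79885180e+02 -6.20593564e-02 -9.24289250e+01] [-0.89819937 -0.01697005 -0.36454596]
[[0.029, 0.006, -0.009], [0.014, -0.008, 0.003]]
```

Emit:
{"op": "apply_moves", "data": {
  "targets": [
    [[0.03,0,0],[0,0,0],35],
    [[0,0,0],[0,0,0],20],
    [[0,0,0],[0,0,0],12],
    [[0,0,0],[0,0,0],10],
    [[0,0,0],[0,0,0],10]
  ],
  "squeeze": 50
}}

```text
time_s: 18.85
tcp_pos: [0.5084, 0.1129, 0.0465]
eef_rot: [-180.0, 0.1, -92.5]
contact_force: [-0.9, -0.2, -11.7]
gripper_width: 0.0196
```

```bash
python3 q3.py -1.7 -1 -2.5 0
```

```text
{'origin': array([ 2.1,  0.4, 22.8]), 'toe': array([58.1,  0.1, 22.8]), 'tail215': array([-212.9,    1.5,   23.1]), 'yaw_pitch_roll': array([-0.31,  0.06,  0.02]), 'F': array([ -0.9,  -0.2, -11.7]), 'M': array([ 0.42,  0.12, -0.42]), 't': 18.85}
[[-0.007, 0.051, 0.169], [-0.002, 0.22, -0.039]]
```

```bash
sed -i 's/^BT=.*/BT=np.array([-.1306,0,.0260])/' h.py; python3 q3.py -1.0 0 -2.5 -0.3
```

```text
{'origin': array([ 2.7,  0.4, 20.3]), 'toe': array([58.7,  0.1, 20.3]), 'tail215': array([-212.3,    1.5,   20.6]), 'yaw_pitch_roll': array([-0.31,  0.06,  0.02]), 'F': array([ -0.9,  -0.2, -11.7]), 'M': array([ 0.42,  0.12, -0.42]), 't': 18.85}
[[-0.017, 0.003, 0.068], [-0.003, 0.132, -0.001]]
```

Emit:
{"op": "apply_moves", "data": {
  "targets": [
    [[0,0,0.06],[0,0.1,0],10],
    [[0,0,0.05],[0,0.05,0],10]
  ]
}}

```text
time_s: 19.05
tcp_pos: [0.5085, 0.1133, 0.0434]
eef_rot: [-179.9, -1.1, -92.6]
contact_force: [-3.7, 0.8, 7.1]
gripper_width: 0.0194
```

```bash
python3 q3.py -1.8 0 -2.5 -0.3
```

```text
{'origin': array([ 2.8,  0.2, 20. ]), 'toe': array([58.8, -0.2, 21.1]), 'tail215': array([-212.1,    1.8,   15.8]), 'yaw_pitch_roll': array([-0.42, -1.12,  0.1 ]), 'F': array([-3.7,  0.8,  7.1]), 'M': array([ 0.69,  1.82, -0.43]), 't': 19.05}
[[-0.016, 0.005, 0.036], [-0.012, 0.086, -0.016]]
```

Emit:
{"op": "apply_moves", "data": {
  "targets": [
    [[0,0,0.04],[0,0.07,0],10],
    [[0,0,0.01],[0,0.01,0],10]
  ]
}}

```text
time_s: 19.25
tcp_pos: [0.5084, 0.1136, 0.0426]
eef_rot: [-179.9, -1.8, -92.6]
contact_force: [-2.9, -0.6, 4.9]
gripper_width: 0.0196
```

```bash
python3 q3.py -1.7 -0.5 -2.5 1 2 3 4 5 6
python3 - <<'E'
from h import *
S=Ro.from_euler('z',SY,degrees=True).inv()
snap('side','s15');P=xyz(load('s15'));Q=S.apply((P-SO).reshape(-1,3))*1000
for x0 in (-245,-238,-231,-195,-185,-175):
        q=Q[(abs(Q[:,0]-x0)<4)&(abs(Q[:,1])<14)&(Q[:,2]>16)&(Q[:,2]<40)]
        if len(q): print(x0,len(q),'y %.1f..%.1f'%(q[:,1].min(),q[:,1].max()),'z med %.1f max %.1f'%(np.median(q[:,2]),q[:,2].max()))
E
```

```text
{'origin': array([ 2.9,  0. , 20.7]), 'toe': array([58.8, -0.4, 22.5]), 'tail215': array([-212. ,    1.7,   13.9]), 'yaw_pitch_roll': array([-0.45, -1.83,  0.14]), 'F': array([-2.9, -0.6,  4.9]), 'M': array([-0.06,  1.22, -0.42]), 't': 19.25}
[[-0.006, 0.115, 0.009], [-0.012, -0.016, -0.181]]
[[0.001, 0.077, 0.0], [0.004, -0.0, -0.125]]
[[0.001, 0.077, 0.0], [0.004, 0.0, -0.125]]
[[0.001, 0.077, 0.0], [0.004, 0.0, -0.125]]
[[0.001, 0.077, 0.0], [0.004, 0.0, -0.125]]
[[0.001, 0.077, 0.0], [0.004, 0.0, -0.125]]
-245 40 y -3.2..9.0 z med 22.2 max 27.8
-238 18 y -4.4..7.5 z med 25.7 max 27.8
-231 24 y -8.9..13.4 z med 26.2 max 39.7
-185 2 y -1.2..0.8 z med 29.0 max 29.2
-175 11 y -5.1..6.5 z med 27.9 max 29.1
```

Emit:
{"op": "apply_moves", "data": {
  "targets": [
    [[0,0.1,0.02],[0,0.03,-0.15],10],
    [[0,0.08,0.01],[0,0,-0.13],10]
  ]
}}

```text
time_s: 19.5
tcp_pos: [0.5025, 0.114, 0.0424]
eef_rot: [-179.8, -2.1, -90.2]
contact_force: [1.0, -3.5, 3.5]
gripper_width: 0.0193
```

```bash
python3 q3.py -1.8 -0.5 -2.5 2.5 3.5 4.5 5.5 6.5
```

```text
{'origin': array([ 2.7, -0.3, 21.1]), 'toe': array([58.6,  1.6, 23.1]), 'tail215': array([-212.1,   -7.7,   13.3]), 'yaw_pitch_roll': array([ 1.96, -2.06,  0.22]), 'F': array([ 1. , -3.5,  3.5]), 'M': array([-0.91, -0.42, -0.24]), 't': 19.5}
[[-0.003, 0.082, 0.01], [-0.026, -0.033, -0.067]]
[[0.001, 0.077, 0.0], [0.004, -0.0, -0.125]]
[[0.001, 0.077, 0.0], [0.004, 0.0, -0.125]]
[[0.001, 0.077, 0.0], [0.004, 0.0, -0.125]]
[[0.001, 0.077, 0.0], [0.004, 0.0, -0.125]]
```

Emit:
{"op": "apply_moves", "data": {
  "targets": [
    [[0,0.09,0.025],[-0.02,-0.02,-0.09],10],
    [[0,0.08,0.01],[0,0,-0.13],10]
  ]
}}

```text
time_s: 19.7
tcp_pos: [0.497, 0.1141, 0.0419]
eef_rot: [-179.8, -1.9, -88.1]
contact_force: [3.1, -3.7, 5.2]
gripper_width: 0.0196
```

```bash
python3 q3.py -1.8 -0.5 -2.5 4.5 5.5 6.5
```

```text
{'origin': array([ 2.4, -1.2, 20.2]), 'toe': array([58.3,  2.7, 22. ]), 'tail215': array([-211.9,  -16.2,   13.1]), 'yaw_pitch_roll': array([ 4.  , -1.88,  0.18]), 'F': array([ 3.1, -3.7,  5.2]), 'M': array([-1.49, -0.96, -0.05]), 't': 19.7}
[[0.001, 0.098, -0.002], [-0.021, -0.01, -0.062]]
[[0.001, 0.077, 0.0], [0.004, 0.0, -0.125]]
[[0.001, 0.077, 0.0], [0.004, 0.0, -0.125]]
```

Emit:
{"op": "apply_moves", "data": {
  "targets": [
    [[0,0.1,0],[-0.02,0,-0.1],10],
    [[0,0.08,0.01],[0,0,-0.12],10],
    [[0,0.06,0],[0,0,-0.08],10]
  ]
}}

```text
time_s: 20.0
tcp_pos: [0.4895, 0.1138, 0.0428]
eef_rot: [-179.8, -1.8, -85.3]
contact_force: [4.0, -4.6, 2.7]
gripper_width: 0.0195
```

```bash
python3 q3.py 2 -0.5 -2.5 6.8
python3 - <<'E'
from h import *
S=Ro.from_euler('z',SY,degrees=True).inv()
snap('side','s16');P=xyz(load('s16'));Q=S.apply((P-SO).reshape(-1,3))*1000
for x0 in (-225,-215,-205):
        q=Q[(abs(Q[:,0]-x0)<4)&(Q[:,1]<-12)&(Q[:,1]>-40)&(Q[:,2]>18)&(Q[:,2]<33)]
        if len(q): print(x0,len(q),'y %.1f..%.1f'%(q[:,1].min(),q[:,1].max()),'z med %.1f max %.1f'%(np.median(q[:,2]),q[:,2].max()))
d=load('s16');cv2.imwrite('pics/s16c.png',cv2.resize(d['img'][140:290,280:440],None,fx=4,fy=4,interpolation=cv2.INTER_CUBIC))
E
```

```text
{'origin': array([ 2.4, -2.2, 21. ]), 'toe': array([58. ,  4.4, 22.8]), 'tail215': array([-211. ,  -27.7,   14.1]), 'yaw_pitch_roll': array([ 6.81, -1.84,  0.21]), 'F': array([ 4. , -4.6,  2.7]), 'M': array([-1.44, -1.34,  0.02]), 't': 20.0}
[[0.05, 0.088, -0.191], [-0.027, -0.48, 0.002]]
-225 19 y -35.4..-12.7 z med 27.1 max 32.7
-215 15 y -34.2..-21.7 z med 27.1 max 28.6
-205 12 y -33.5..-20.4 z med 27.3 max 29.3
```

View pics/s16c.png

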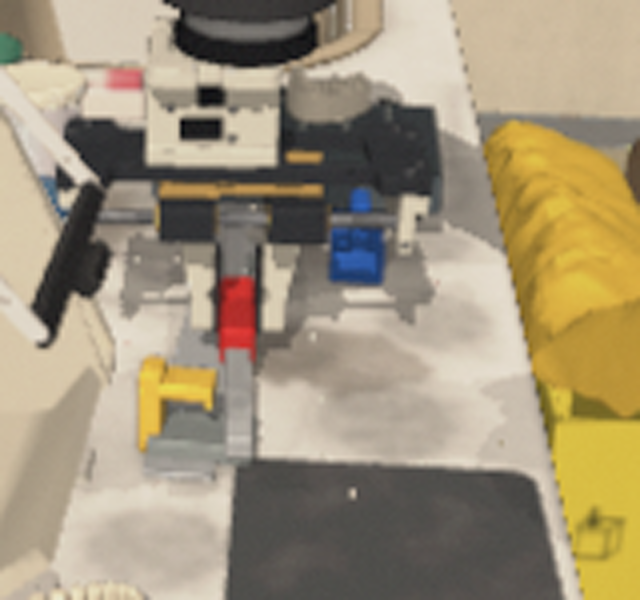

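```bash
cat > q5.py <<'E'
from ins import *
import sys
y,b,py=map(float,sys.argv[1:4]);print(barnow());g=[]
for p in sys.argv[4:]:
    A=ipose(b,0,y,float(p),py=py);g.append((A[0],A[1],1))
plan(g)
E
python3 q5.py 6.6 -2 3 0 2 4 6 8
```

```text
{'origin': array([ 2.4, -2.5, 21. ]), 'toe': array([58. ,  4.2, 22.8]), 'tail215': array([-211. ,  -28.1,   14.1]), 'yaw_pitch_roll': array([ 6.84, -1.83,  0.21]), 'F': array([ 3.7, -4.7,  2.7]), 'M': array([-1.2 , -1.04,  0.13]), 't': 20.05}
[[0.02, -0.021, -0.08], [-0.027, -0.229, 0.031]]
[[0.025, -0.0, -0.112], [0.0, -0.25, 0.0]]
[[0.025, 0.0, -0.112], [-0.0, -0.25, -0.0]]
[[0.025, -0.0, -0.112], [0.0, -0.25, 0.0]]
[[0.025, -0.0, -0.113], [-0.0, -0.25, -0.0]]
```

Emit:
{"op": "apply_moves", "data": {
  "targets": [
    [[0.02,-0.01,-0.08],[-0.02,-0.23,0.02],10],
    [[0.02,0,-0.11],[0,-0.25,0],10],
    [[0.02,0,-0.11],[0,-0.25,0],10]
  ]
}}

```text
time_s: 20.35
tcp_pos: [0.4888, 0.1115, 0.0545]
eef_rot: [180.0, 4.1, -85.1]
contact_force: [2.0, -4.4, 1.2]
gripper_width: 0.0193
```

```bash
python3 q5.py 6.5 -2 3 6 8 10 12
```

```text
{'origin': array([ 1.7, -2.8, 19.3]), 'toe': array([57.2,  4. , 15.3]), 'tail215': array([-211.1,  -29.1,   34.6]), 'yaw_pitch_roll': array([ 7.03,  4.08, -0.02]), 'F': array([ 2. , -4.4,  1.2]), 'M': array([-2.17, -0.58,  0.09]), 't': 20.35}
[[0.038, -0.043, -0.124], [0.009, -0.24, 0.066]]
[[0.025, 0.0, -0.113], [-0.0, -0.25, -0.0]]
[[0.025, 0.0, -0.113], [0.0, -0.25, -0.0]]
[[0.024, -0.0, -0.113], [-0.0, -0.25, -0.0]]
```

Emit:
{"op": "apply_moves", "data": {
  "targets": [
    [[0.03,-0.02,-0.12],[0,-0.24,0.03],10],
    [[0.02,0,-0.11],[0,-0.25,0],10],
    [[0.02,0,-0.11],[0,-0.25,0],10]
  ]
}}

```text
time_s: 20.65
tcp_pos: [0.489, 0.1077, 0.0675]
eef_rot: [179.9, 10.3, -85.2]
contact_force: [2.7, -2.0, -0.5]
gripper_width: 0.0195
```

```bash
python3 q5.py 6.5 -2 3 12
python3 - <<'E'
from h import *
snap('side','s17');snap('scene','sc17')
for n in ('s17','sc17'):
    P=xyz(load(n)).reshape(-1,3)
    k=(P[:,0]>.375)&(P[:,0]<.54)&(P[:,1]<-.06)&(P[:,1]>-.15)&(P[:,2]>.035)&(P[:,2]<.06)
    q=P[k]; A=np.c_[q[:,0]-.461,q[:,1]+.0545,np.ones(len(q))];c=np.linalg.lstsq(A,q[:,2],rcond=None)[0]
    for _ in range(5):
        e=q[:,2]-A@c;g=abs(e)<.002;c=np.linalg.lstsq(A[g],q[g,2],rcond=None)[0]
    print(n,len(q),g.sum(),c)
E
```

```text
{'origin': array([ 1.1, -3.2, 18.6]), 'toe': array([55.8,  3.5,  8.6]), 'tail215': array([-208.9,  -28.8,   56.9]), 'yaw_pitch_roll': array([ 6.96, 10.26, -0.08]), 'F': array([ 2.7, -2. , -0.5]), 'M': array([-1.71, -0.31,  0.04]), 't': 20.65}
[[0.048, -0.044, -0.133], [0.021, -0.217, 0.056]]
s17 166 166 [0.00046237 0.04118625 0.04786947]
sc17 1672 1597 [0.0023234  0.04109944 0.0469742 ]
```

Emit:
{"op": "apply_moves", "data": {
  "targets": [
    [[0,-0.02,-0.12],[0,-0.22,0.02],10],
    [[-0.3,0,-0.03],[0,0,0],10],
    [[-0.6,0,0],[0,0,0],10],
    [[-0.8,0,0],[0,0,0],10]
  ]
}}

```text
time_s: 21.15
tcp_pos: [0.4826, 0.1709, 0.0849]
eef_rot: [179.5, 11.8, -85.9]
contact_force: [0.6, 0.9, -2.2]
gripper_width: 0.0195
```

```bash
python3 -c "
from h import *
print(barnow());print(r.get_state()['tcp_pos'])"
```

```text
{'origin': array([-63. , -13.8,  32.8]), 'toe': array([-8.5, -7.8, 21.4]), 'tail215': array([-272.2,  -36.7,   76.7]), 'yaw_pitch_roll': array([ 6.26, 11.78, -0.46]), 'F': array([ 0.6,  0.9, -2.2]), 'M': array([-0.62, -0.11, -0.04]), 't': 21.15}
[0.48262796 0.17090202 0.08494429]
```

```bash
python3 -c "
from h import *
plan([([.475,.185,.145],[180,4,-88],2),([.4215,.3676,.12],[180,0,-91],6),([.4215,.3676,.035],-91,3)])"
```

```text
[[-0.332, 0.088, -0.697], [0.047, 0.486, 0.133]]
[[-0.282, 0.089, -0.718], [0.047, 0.486, 0.133]]
[[-0.759, 0.196, 0.157], [0.002, 0.083, 0.062]]
[[-0.759, 0.203, 0.149], [0.002, 0.083, 0.062]]
[[-0.759, 0.21, 0.14], [0.002, 0.083, 0.062]]
[[-0.759, 0.216, 0.131], [0.002, 0.083, 0.062]]
[[-0.758, 0.223, 0.122], [0.002, 0.083, 0.062]]
[[-0.758, 0.23, 0.113], [0.002, 0.083, 0.062]]
[[-0.0, -0.0, 0.708], [0.0, -0.0, -0.0]]
[[-0.0, -0.0, 0.708], [0.0, -0.0, -0.0]]
[[-0.0, -0.0, 0.708], [0.0, -0.0, -0.0]]
```

Emit:
{"op": "apply_moves", "data": {
  "targets": [
    [[-0.33,0.09,-0.7],[0.05,0.49,0.13],10],
    [[-0.28,0.09,-0.72],[0.05,0.49,0.13],10],
    [[-0.76,0.2,0.1],[0,0.08,0.06],10],
    [[-0.76,0.2,0.1],[0,0.08,0.06],10],
    [[-0.76,0.21,0.12],[0,0.08,0.06],10]
  ]
}}

```text
time_s: 21.65
tcp_pos: [0.4429, 0.2794, 0.1352]
eef_rot: [179.8, 1.2, -89.8]
contact_force: [1.2, -0.1, -3.2]
gripper_width: 0.0193
```

Emit:
{"op": "apply_moves", "data": {
  "targets": [
    [[-0.76,0.22,0.12],[0,0.08,0.06],10],
    [[-0.76,0.22,0.12],[0,0.08,0.06],10],
    [[-0.6,0.2,0.1],[0,0.06,0.05],10],
    [[0,0,0],[0,0,0],10]
  ]
}}

```text
time_s: 22.05
tcp_pos: [0.4111, 0.373, 0.1189]
eef_rot: [179.8, -0.8, -90.9]
contact_force: [0.5, -0.4, -2.5]
gripper_width: 0.0196
```

```bash
python3 -c "
from h import *
s=r.get_state();print(s['tcp_pos'],s['eef_rot'])
plan([([.4215,.3676,.038],-91,3)])"
```

```text
[0.41114662 0.37297016 0.11885968] [179.78538785  -0.83172284 -90.92026537]
[[0.034, -0.09, 0.674], [0.009, -0.035, 0.003]]
[[0.037, -0.089, 0.674], [0.009, -0.035, 0.003]]
[[0.04, -0.088, 0.674], [0.009, -0.035, 0.003]]
```

Emit:
{"op": "apply_moves", "data": {
  "targets": [
    [[0.03,-0.09,0.67],[0,-0.035,0],10],
    [[0.04,-0.09,0.67],[0,-0.035,0],10],
    [[0.04,-0.09,0.6],[0,-0.035,0],10],
    [[0,0,0],[0,0,0],10]
  ]
}}

```text
time_s: 22.45
tcp_pos: [0.4181, 0.3697, 0.0372]
eef_rot: [179.8, -0.1, -90.7]
contact_force: [-0.3, -1.0, -2.7]
gripper_width: 0.0195
```

```bash
python3 -c "
from h import *
s=r.get_state();print(s['tcp_pos'],s['eef_rot'],s['contact_force'])
d,s=snap('wrist','w18');P=xyz(load('w18'));R=Ro.from_euler('xyz',s['eef_rot'],degrees=True)
for v in (20,80,140,180): print(v,P[v,300:330:6].round(4).tolist())
plan([([.4215,.3676,.030],-91,1)])"
```

```text
[0.41809932 0.36966831 0.03724024] [ 1.79785475e+02 -7.45703721e-02 -9.06544506e+01] [-0.33957891 -0.99589586 -2.65357067]
20 [[0.4242, 0.259, 0.0024], [0.4211, 0.2626, 0.0231], [0.4187, 0.2626, 0.023], [0.4163, 0.2628, 0.0237], [0.4181, 0.2897, 0.179]]
80 [[0.4248, 0.2846, 0.0028], [0.4215, 0.2853, 0.0237], [0.4191, 0.2853, 0.0228], [0.4165, 0.2853, 0.0225], [0.414, 0.2854, 0.0233]]
140 [[0.4255, 0.3127, 0.0037], [0.4221, 0.3103, 0.022], [0.4194, 0.3101, 0.0236], [0.4168, 0.3102, 0.0235], [0.4142, 0.3101, 0.024]]
180 [[0.4261, 0.3333, 0.0022], [0.4224, 0.3281, 0.0235], [0.4197, 0.3285, 0.0221], [0.417, 0.3283, 0.0231], [0.4143, 0.3281, 0.024]]
[[0.074, -0.072, 0.222], [0.017, 0.001, 0.048]]
```

Emit:
{"op": "apply_moves", "data": {
  "targets": [
    [[0,0,0.12],[0,0,0],10],
    [[0,0,0.07],[0,0,0],10],
    [[0,0,0],[0,0,0],10]
  ]
}}

```text
time_s: 22.8
tcp_pos: [0.419, 0.3723, 0.0335]
eef_rot: [180.0, 0.2, -90.6]
contact_force: [-0.2, 0.4, -2.2]
gripper_width: 0.0197
```

```bash
python3 -c "
from h import *
d,s=snap('wrist','w19');print(s['tcp_pos'],s['contact_force']);P=xyz(load('w19'))
for v in (20,80,180): print(v,P[v,306:324:6].round(4).tolist())"
```

```text
[0.41902394 0.37230589 0.03351476] [-0.18213386  0.4245958  -2.24550711]
20 [[0.4223, 0.2652, 0.0182], [0.4199, 0.2652, 0.0185], [0.4175, 0.2654, 0.0191]]
80 [[0.4227, 0.288, 0.0197], [0.4202, 0.288, 0.0199], [0.4177, 0.288, 0.019]]
180 [[0.4234, 0.3309, 0.0194], [0.4207, 0.3309, 0.0191], [0.418, 0.3307, 0.0204]]
```

4.5 mm more.

Emit:
{"op": "apply_moves", "data": {
  "targets": [
    [[0,0,0.1],[0,0,0],10],
    [[0,0,0.05],[0,0,0],10],
    [[0,0,0],[0,0,0],10]
  ]
}}

```text
time_s: 23.15
tcp_pos: [0.4196, 0.3732, 0.0291]
eef_rot: [-179.9, 0.3, -90.5]
contact_force: [0.0, 0.5, -1.3]
gripper_width: 0.0196
```

Emit:
{"op": "apply_moves", "data": {
  "targets": [
    [[0,0,0.02],[0,0,0],22],
    [[0,0,0],[0,0,0],30],
    [[0,0,0],[0,0,0],45],
    [[0,0,0],[0,0,0],55]
  ]
}}

```text
time_s: 23.55
tcp_pos: [0.4203, 0.374, 0.029]
eef_rot: [-179.8, 0.4, -90.5]
contact_force: [-0.3, 0.8, -0.3]
gripper_width: 0.0404
```

Emit:
{"op": "apply_moves", "data": {
  "targets": [
    [[0,0,-0.7],[0,0,0],55],
    [[0,0,-1],[0,0,0],55],
    [[0,0,-1],[0,0,0],55],
    [[0,0,-1],[0,0,0],55],
    [[0,0,-1],[0,0,0],55]
  ]
}}

```text
time_s: 24.05
tcp_pos: [0.4178, 0.3696, 0.2172]
eef_rot: [179.8, -0.3, -90.6]
contact_force: [0.2, 1.1, -0.3]
gripper_width: 0.0549
```

Emit:
{"op": "apply_moves", "data": {
  "targets": [
    [[0,0,-0.8],[0,0,0],55],
    [[0,0,-0.3],[0,0,0],55],
    [[0,0,0],[0,0,0],55]
  ]
}}

```text
time_s: 24.35
tcp_pos: [0.4195, 0.3714, 0.2701]
eef_rot: [-179.9, 0.3, -90.6]
contact_force: [0.8, -0.0, -2.0]
gripper_width: 0.0548
```

Run:
```python
from h import *
d,s=snap('wrist','w20');print(s['tcp_pos'],s['time_s'])
snap('side','s20');snap('scene','sc20')
P=xyz(load('w20'))
S=P.reshape(-1,3)
for y in (.2,.23,.26,.29,.32):
    q=S[(abs(S[:,1]-y)<.004)&(abs(S[:,0]-.42)<.004)];print(y,np.median(q[:,2]).round(4) if len(q) else None)
for n in ('s20','sc20'):
    P=xyz(load(n)).reshape(-1,3)
    k=(P[:,0]>.375)&(P[:,0]<.54)&(P[:,1]<-.06)&(P[:,1]>-.15)&(P[:,2]>.035)&(P[:,2]<.06)
    q=P[k]; A=np.c_[q[:,0]-.461,q[:,1]+.0545,np.ones(len(q))];c=np.linalg.lstsq(A,q[:,2],rcond=None)[0]
    for _ in range(5):
        e=q[:,2]-A@c;g=abs(e)<.002;c=np.linalg.lstsq(A[g],q[g,2],rcond=None)[0]
    print(n,g.sum(),c)
d=load('sc20');cv2.imwrite('pics/sc20c.png',cv2.resize(d['img'][140:380,140:490],None,fx=2.25,fy=2.25,interpolation=cv2.INTER_CUBIC))
```

```text
[0.41950576 0.37137437 0.27008434] 24.35
0.2 None
0.23 0.0141
0.26 0.0149
0.29 0.4114
0.32 0.015
s20 661 [0.00153467 0.0375004  0.04780558]
sc20 1591 [0.00049434 0.04301785 0.046968  ]
```

View pics/sc20c.png

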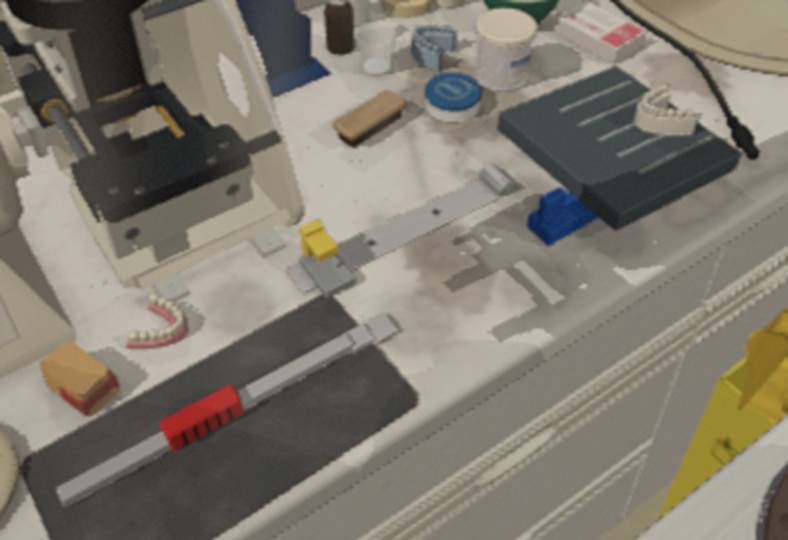

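View pics/w20.png

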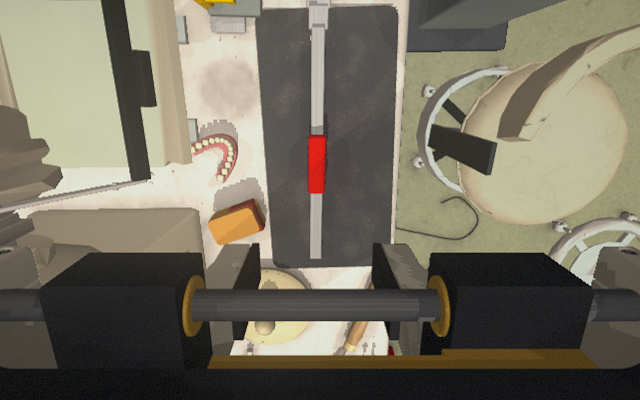

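The bar lies flat on the mat, the slab is tilted about 0.04 rad on the shim, and the plaster model is in place. Handing in.

```bash
python3 -c "
from plant import r
print(r.close_job())"
```

```text
the job is handed in; nothing more can be done
None
```

I finished the job and handed it in at about 24.5 s of the 69 s; no verdict came back. I levered the slab up and parked the bar under the hook, then pushed the shim in to the rib. After that I unhooked the bar, let the slab down onto the shim and laid the bar back on the mat.

**Last checks**
- **Slab:** it came to rest tilted about 0.04 rad (0.038 from the side camera, 0.043 from the scene camera; 0.030 to 0.075 allowed).
- **Shim:** after I released it, it lay flat and in line with the slab. Its nose was about 25 mm under the edge, at slab y of about -40 mm.
- **Bar:** it lies flat on the mat, with the top of its shank at about 14.5 mm, well clear of the slab and stand.
- **Plaster model and bystanders:** the plaster model still stands on the slab, and the bystanders look unmoved in the pictures.
- **Edge height while parked:** I estimated the slab's edge at about 24.6 mm before the shim went in (22.2 mm needed).

**What did not go smoothly**
- **First shim grasp:** it caught the shim's body as well as its fin, so I opened, lifted and gripped it again. The shim had moved by about 4 mm.
- **Sliding the shim:** it briefly pressed about 19 N into the worktop; I raised it at once.
- **First touch on the rib:** the wrist read 14.6 N, then settled to about 3 N. I only sampled the force between moves, so I can't rule out a slightly higher peak against the 20 N limit.
- **Not measured:** the final force of the slab on the shim and the shift of the slab's rear feet.

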